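# Tighten the filler plug of a snow-blower gearbox with a T-key

## Robot

A 6-joint arm with a two-finger parallel gripper is mounted at the origin on the work surface. World frame = base frame: x ahead of the robot, y to its left, z up, the work surface at z = 0. Lengths are in m, angles in rad, forces in N, time in s.
With the tool pointing down it reaches from about 0.25 to 0.725 m from the base axis. Payload 4 kg.
Tool frame: the origin (TCP) lies midway between the tips of the shut fingers; the grasp point (between the pads) lies 19 mm behind it (hold_point_z is the distance from the TCP to the grasp point, in m); z points along the fingers, y is the direction in which the jaws open and shut (so a half turn about z gives the same grasp; the last joint's range is limited). The gripper opens to 85 mm and grips with 20 to 120 N. Pads are 22 mm wide; open, the fingers measure 114 mm over their backs; the gripper's body (76 mm by 85 mm) begins 54 mm behind the grasp point. The pads swing forward as they close: fully open they stand 13 mm farther back than shut.
Start: joints at [-1.239, 0.241, 0.005, 1.335, 0, 1.571], TCP at [0.163, -0.473, 0.231] pointing down, gripper open.
Joint ranges: [-2.72, 2.72], [-1.05, 1.87], [-1.09, 1.28], [-1.99, 2.15], [-1.42, 1.44], [-3.14, 3.14]. Speed limits (rad/s): [2.79, 2.79, 3.14, 3.14, 3.14, 3.14].

## Interface

Orientations are given as a 3x3 rotation matrix whose columns are the frame's x, y, z axes.
In Python, from bench import * gives the robot as it stands.
- The arm moves only by the tool jog_arm, never from a script. Its argument "commands" is a list of rows, each a list of 6 numbers: the shift along the tool's x, y, z in m, then the turn, a rotation vector about the tool's x, y, z in rad. A call has 1 to 5 rows; each row shifts and turns the commanded pose from where the row before left it, along the tool's axes as they then stand; what a row does not reach is not made up. A row lasts 1/12 s, in which the tool goes at most 41.7 mm and 7.16 degrees, less where a joint would pass 70% of its speed; a pose out of reach is approached as far as the arm can. A call is refused whole if a number of a shift passes 0.0417 or a number of a turn 0.125, either way. A call with a gripper value outside its range is refused whole. "hand" is the gripper command: -1 is shut, 1 is fully open, values between are in proportion, set as the call begins (left out, the last holds). The fingers move at their own pace and stop on an object; "force" is the grip in N (left out, the last holds). Time passes only in rows, so rows that do not move let the fingers close. It gives the time, the measured TCP pose, the force and the opening at its end, in the units of the state.
- sense(): the state, without advancing time (a new reading comes with each control period).
- read_camera(name): name is "side" or "top" or "wrist"; returns the picture (480x640x3 uint8, red, green, blue); there is no depth.
- camera_info(name): a dict with "K" (3x3 intrinsics, pixels), "dist" ([k1, k2, p1, p2, k3] as OpenCV has them; the pictures are not rectified), "pose" (4x4, takes a point from camera to world coordinates); the wrist camera has in their place "hand_eye" (4x4, takes a point from camera to tool coordinates, whose origin is the TCP and whose axes are the flange's). Camera axes: x right, y down, z forward; pixel columns grow to the right and rows downward; lengths in m; the calibration is good to about 2 mm. A picture is of the moment at which its call begins: read the wrist's pose just before it. camera_info takes no time and is no camera call.
- job_done(): hands the job in, once; it reports no verdict.
The state is a dict: "t": time; "joint_pos": joint angles; "qvel": joint speeds; "joint_efforts": joint torques, N m; "ee_pos": TCP position; "ee_rot": TCP orientation; "force": force on the tool from outside, world axes, zero at the start; "wrist_torque": the same for the moment, N m; "opening": finger opening in m.
Only numpy, scipy, OpenCV 4.12 (cv2) and the standard library are available. Lean on these libraries where they do the work, as an engineer would, in place of code of your own. Each camera call takes 0.05 s, during which the arm holds its last target.

## Task

The oil filler plug on top of the red gearbox is only finger-tight. Take the T-key that fits it (the thick one) off the rack, feel it into the plug's recessed hex socket and turn the plug clockwise, regrasping the key as often as needed, until it is fully home against its stop. Then pull the key out and hang it back by its handle on the free fork of the rack, leaving everything else where it lies.

Things in the scene. Friction and masses are not known exactly. Their poses are not given: they have to be found in the camera images.
- gearbox: Red cast bevel gearbox, feet 180 x 130 mm, fixed to the bench. Origin: centre of its underside, z up. Splined shafts stick out to its +x (156 mm from the centre) and +y (116 mm), centred 54 mm up. Flat top 90 mm up; in its middle a round boss (72 mm wide, rim 115 mm above the bench, 44 mm clear inside) surrounds the filler plug.
- socket_mouth (a point): Centre of the upper face of the round steel filler plug (41 mm wide) inside the boss; 110.5 mm above the bench when tight, 4.5 mm below the boss's rim. Upright hex socket for a 17 mm key: 18.2 mm across flats, 16 mm deep, mouth chamfered over its top 2.5 mm (to 23 mm across flats). Axes turn with the plug: z up, two flats of the socket face +x and -x.
- socket_floor (a point): Centre of the flat floor of the hex socket, 16 mm straight below socket_mouth; same axes. The tip of a fully inserted key rests here.
- plug (a joint): Angle of the filler plug (rad): 0 is fully home against a hard stop, negative is loose; turning clockwise seen from above raises it towards 0. Starts between -3.2 and -2.2, turns with a steady drag of about 0.15 N m, stays where it is left, sinks 2 mm per turn.
- key: Thick T-key, 17 mm hex, yellow handle, 0.32 kg, starts hanging on a fork. Origin: centre of the shank's lower end, z up. Hex shank 17 mm across flats (two face its +x and -x), 100 mm from tip to handle, lowest 2 mm stepped to 14 mm. Handle: bar 104 mm long (along y), 24 mm wide (x), 30 mm tall, 100 to 130 mm above the tip. Stands by itself in the socket, about 7 degrees of turning play each way.
- key_tip (a point): Centre of the lower end of the thick key's shank (same point as the key's origin).
- key_bar (a point): Point on the thick key's axis at the underside of its handle, 100 mm above the tip.
- thin_key: A thinner T-key, 10 mm hex, 95 mm shank, green handle bar 96 x 22 x 26 mm, hanging on the other fork. Does not fit the plug; to be left hanging. Origin: centre of the shank's lower end, z up.
- rack: Blue key rack fixed to the bench. Origin: centre of its underside; base 115 x 280 mm; rail along y at x = +56 mm, top 119 mm up. Two forks 150 mm apart point to its -x: each is two level prongs 12 mm wide, 36 mm gap, top 125 mm up, from x = -45 to +50 mm, with a 5 mm high lip at the open end (x = -45 to -40). A T-key hangs with its shank in the gap, its handle across both prongs.
- fork_left (a point): Point midway between the prongs of the rack's fork at its +y side, level with the prongs' upper side; axes as the rack (open end to -x). A hanging key's handle underside starts within about 8 mm of here.
- fork_right (a point): The same for the fork at the rack's -y side. Which key hangs on which fork changes.
- pliers: Chrome pliers lying on the bench, 200 x 60 x 14 mm. Bystander. Origin: on the bench near their middle.
- post_cleaner: Stainless battery post cleaner standing upright, 41 mm wide, 97 mm tall, brush at the top. Bystander. Origin: centre of its underside.
- tray: Translucent plastic parts tray with four empty cells, 120 x 160 x 35 mm. Bystander. Origin: centre of its underside.
There are look-alikes about, which are no part of the job. What is shaped like the key but blue or pink is not meant.

How it is judged:
On the way, in this order (a step that is already met when the one before it is completed fails the run):
1. the thick key is seated fully in the plug's hex socket (horizontal distance between key_tip and socket_floor below 0.003 m and z of key_tip in the frame of socket_floor below 0.004 m and angle between key's own z axis and vertical below 0.15 rad), for 0.2 s.
2. the plug is turned fully home while the key is in its socket (value of joint plug above -0.1 rad and horizontal distance between key_tip and socket_floor below 0.004 m and z of key_tip in the frame of socket_floor below 0.01 m), for 0.1 s.
At the end, for the whole second after the job is handed in: The plug is within 0.1 rad (6 degrees) of its stop, and the thick key hangs upright (within 0.12 rad) and still on a fork of the rack: handle underside within 5 mm of the prongs' upper side, shank within 15 mm of the middle of the gap, handle between lip and root of the prongs (value of joint plug above -0.1 rad and ((x of key_bar in the frame of fork_left between -0.035 and 0.048 m and y of key_bar in the frame of fork_left between -0.015 and 0.015 m and z of key_bar in the frame of fork_left between -0.005 and 0.005 m) or (x of key_bar in the frame of fork_right between -0.035 and 0.048 m and y of key_bar in the frame of fork_right between -0.015 and 0.015 m and z of key_bar in the frame of fork_right between -0.005 and 0.005 m)) and angle between key's own z axis and vertical below 0.12 rad and linear speed of key below 0.03 m/s); the robot touches nothing.
It fails at once if the pliers, the post cleaner or the parts tray are pushed more than 20 mm (distance of any of pliers, post_cleaner, tray from where it was at the start of the episode above 0.02 m).
It fails at once if the thin key is moved more than 20 mm from where it hangs (distance of thin_key from where it was at the start of the episode above 0.02 m).
It also fails if it takes over 72 s, if anything falls off the work surface, if the arm or the gripper's body presses on something with over 40 N, if the wrist force passes 120 N, or if a joint passes its speed limit or range.

## Working session

There is one attempt and no reset: what is moved stays moved. The work goes in short steps, Python scripts to look and compute and a tool call to move; the robot and the scene stay as the last step left them, time stands still between calls to the robot, and variables do not carry over. Pictures are saved under pics/ and viewed, and the job is handed in when it is done.

Besides the shell and the picture viewer there is one more tool, called by a JSON object that holds its "op" and its "data", one argument or row to a line. jog_arm: Moves the arm, as the interface text tells. Its arguments: {"type":"object","properties":{"commands":{"type":"array","items":{"type":"array","items":{"type":"number"}}},"hand":{"type":"number"},"force":{"type":"number"}},"required":["commands"]}

```bash
mkdir -p pics; ls; python3 - <<'E'
from bench import *
import cv2
s=sense()
for k,v in s.items(): print(k,v)
for n in("side","top","wrist"):
    im=read_camera(n); cv2.imwrite(f"pics/{n}0.png",im[:,:,::-1])
    ci=camera_info(n); print(n,ci)
E
```

```text
pics
t 0.0
joint_pos [-1.23898876e+00  2.41454365e-01  3.73710137e-03  1.33521501e+00
  7.14879022e-06  1.57080914e+00]
qvel [-0.00087215  0.00096347  0.00054878 -0.00128436  0.00011083  0.00077395]
joint_efforts [ 1.35418279e-03 -3.72321689e+01  2.52405828e+01  1.70241535e-02
  2.56378380e-04  4.36645578e-06]
ee_pos [ 0.16267223 -0.47212868  0.23039722]
ee_rot [[ 9.45459245e-01  3.25739682e-01 -6.89029917e-04]
 [ 3.25740411e-01 -9.45457084e-01  2.02176666e-03]
 [ 7.12141372e-06 -2.13594287e-03 -9.99997719e-01]]
force [-0.19030573 -0.12965837 -0.13273409]
wrist_torque [-0.0895637  -0.00574741  0.02436845]
opening 0.08565829650620409
side {'K': array([[503.2580424 ,   0.        , 316.01903778],
       [  0.        , 503.2580424 , 236.38106851],
       [  0.        ,   0.        ,   1.        ]]), 'dist': array([-0.04097276,  0.        ,  0.        ,  0.        ,  0.        ]), 'pose': array([[-0.87992526, -0.24791159,  0.40530407,  0.13842075],
       [-0.47492752,  0.48274201, -0.7358016 ,  0.72385909],
       [-0.01324356, -0.83994047, -0.54251693,  0.63636374],
       [ 0.        ,
[... 446 characters left out ...]
094171, -0.98520949,  1.0891424 ],
       [ 0.        ,  0.        ,  0.        ,  1.        ]])}
wrist {'K': array([[379.07795948,   0.        , 314.45299482],
       [  0.        , 379.07795948, 243.85877724],
       [  0.        ,   0.        ,   1.        ]]), 'dist': array([-0.05284376,  0.        ,  0.        ,  0.        ,  0.        ]), 'hand_eye': array([[-2.37945403e-04, -9.57157672e-01, -2.89567149e-01,
         7.55479602e-02],
       [ 9.99999660e-01,  8.94731039e-07, -8.24685125e-04,
         1.02208330e-04],
       [ 7.89612779e-04, -2.89567247e-01,  9.57157347e-01,
        -1.41759164e-01],
       [ 0.00000000e+00,  0.00000000e+00,  0.00000000e+00,
         1.00000000e+00]])}
```

View pics/top0.png

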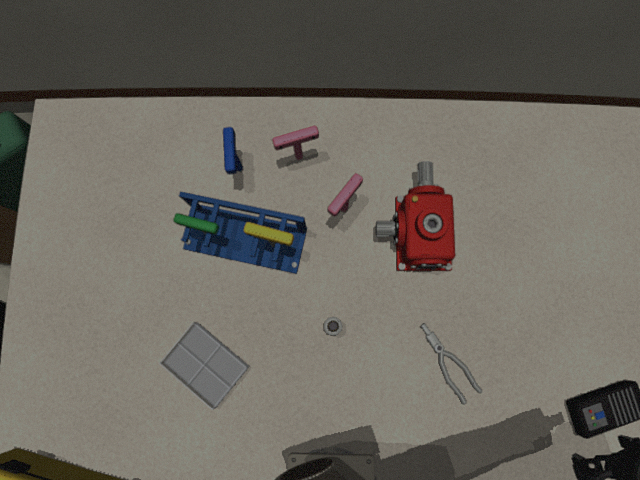

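View pics/side0.png

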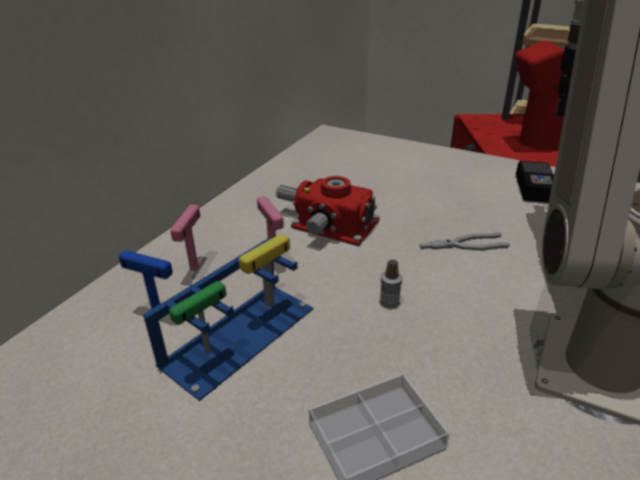

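View pics/wrist0.png

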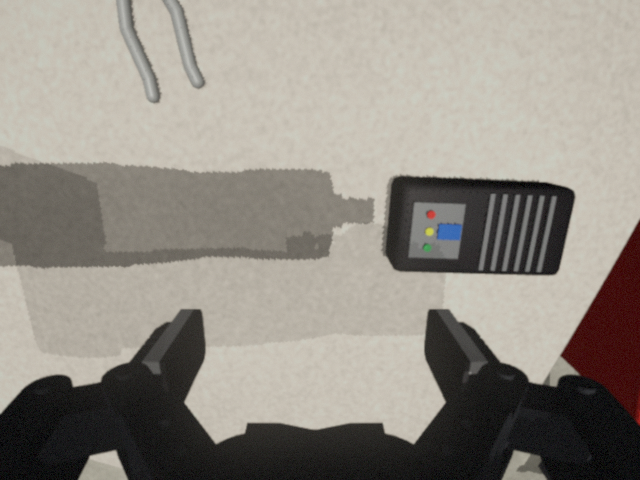

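Top view: candidates for the key are the yellow bar on the rack at (268,233), the green one on the rack (195,224, thin), the pink ones (296,138) and (345,194), and the blue one (230,150). By the description I choose yellow. The plug sits at (432,223) on the red gearbox. In the side view, yellow is at (265,254) and the plug at (336,185).

```bash
cat > h.py <<'E'
import numpy as np, cv2
from bench import *
def cam(n,s=None):
    ci=camera_info(n)
    if n=="wrist":
        T=np.eye(4);T[:3,:3]=s["ee_rot"];T[:3,3]=s["ee_pos"];P=T@ci["hand_eye"]
    else:P=ci["pose"]
    return np.array(ci["K"]),np.array(ci["dist"]),np.array(P)
def ray(c,uv):
    K,d,P=c
    p=cv2.undistortPoints(np.array(uv,float).reshape(-1,1,2),K,d).reshape(-1,2)
    D=np.c_[p,np.ones(len(p))]@P[:3,:3].T
    return P[:3,3],D
def onz(c,uv,z):
    o,D=ray(c,uv); return o+D*((z-o[2])/D[:,2])[:,None]
def tri(c1,u1,c2,u2):
    A=np.zeros((3,3));b=np.zeros(3)
    for c,u in((c1,u1),(c2,u2)):
        o,D=ray(c,u);d=D[0]/np.linalg.norm(D[0]);M=np.eye(3)-np.outer(d,d);A+=M;b+=M@o
    return np.linalg.solve(A,b)
def proj(c,X):
    K,d,P=c;W=np.linalg.inv(P)
    return cv2.projectPoints(np.array(X,float).reshape(-1,1,3),cv2.Rodrigues(W[:3,:3])[0],W[:3,3],K,d)[0].reshape(-1,2)
def shot(n,name=None):
    s=sense();im=read_camera(n)
    if name: cv2.imwrite(f"pics/{name}.png",im[:,:,::-1])
    return im,cam(n,s),s
def mask(im,lo,hi):
    return cv2.inRange(cv2.cvtColor(im,cv2.COLOR_RGB2HSV),lo,hi)
def big(m):
    cs,_=cv2.findContours(m,cv2.RETR_EXTERNAL,cv2.CHAIN_APPROX_NONE)
    return max(cs,key=cv2.contourArea)
E
python3 - <<'E'
from h import *
np.set_printoptions(precision=4,suppress=True)
t=cv2.imread("pics/top0.png")[:,:,::-1].copy();s=cv2.imread("pics/side0.png")[:,:,::-1].copy()
ct=cam("top");cs=cam("side")
Y=((22,120,60),(33,255,255))
mt=mask(t,*Y);mt[:200]=0;mt[270:]=0;mt[:,:230]=0;mt[:,310:]=0
ms=mask(s,*Y);ms[:220]=0;ms[290:]=0;ms[:,:220]=0;ms[:,310:]=0
for m,c,n in((mt,ct,"t"),(ms,cs,"s")):
    b=big(m);r=cv2.minAreaRect(b);print(n,r,cv2.contourArea(b)); 
    p=cv2.boxPoints(r);print(onz(c,p,0.155))
    print('c',onz(c,r[0],0.155),onz(c,r[0],0.14))
print(tri(ct,cv2.minAreaRect(big(mt))[0],cs,cv2.minAreaRect(big(ms))[0]))
for im,n,x,y in((t,'t',410,200),(s,'s',310,165)):
    a=im[y:y+50,x:x+60];cv2.imwrite(f"pics/plug_{n}.png",cv2.resize(a,None,fx=10,fy=10,interpolation=2)[:,:,::-1])
a=t[185:280,170:315];cv2.imwrite("pics/rack_t.png",cv2.resize(a,None,fx=5,fy=5,interpolation=2)[:,:,::-1])
a=s[225:395,145:315];cv2.imwrite("pics/rack_s.png",cv2.resize(a,None,fx=3.5,fy=3.5,interpolation=2)[:,:,::-1])
E
```

```text
t ((268.23968505859375, 233.08938598632812), (49.47349548339844, 12.164778709411621), 14.743562698364258) 518.5
[[0.5607 0.1869 0.155 ]
 [0.5855 0.1817 0.155 ]
 [0.5607 0.0822 0.155 ]
 [0.5362 0.0878 0.155 ]]
c [[0.5607 0.1344 0.155 ]] [[0.5638 0.1365 0.14  ]]
s ((264.3088073730469, 253.0146942138672), (18.521846771240234, 56.08003616333008), 59.03623962402344) 806.0
[[0.5831 0.1939 0.155 ]
 [0.5589 0.0809 0.155 ]
 [0.5177 0.1171 0.155 ]
 [0.5439 0.2223 0.155 ]]
c [[0.5509 0.1561 0.155 ]] [[0.5638 0.1384 0.14  ]]
[0.5644 0.1369 0.1387]
```

View pics/rack_t.png

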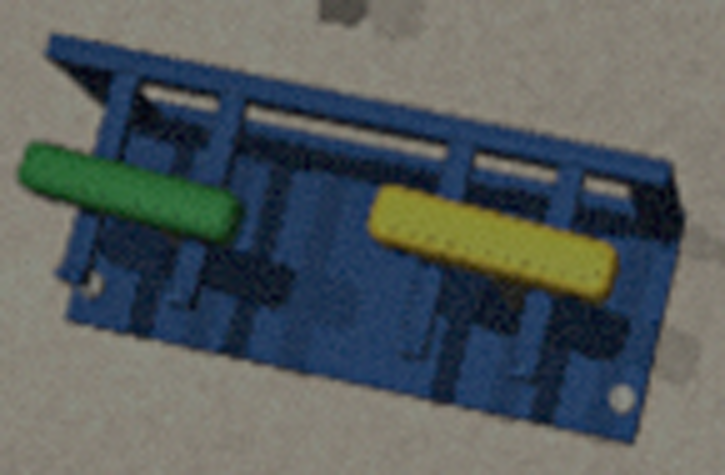

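View pics/rack_s.png

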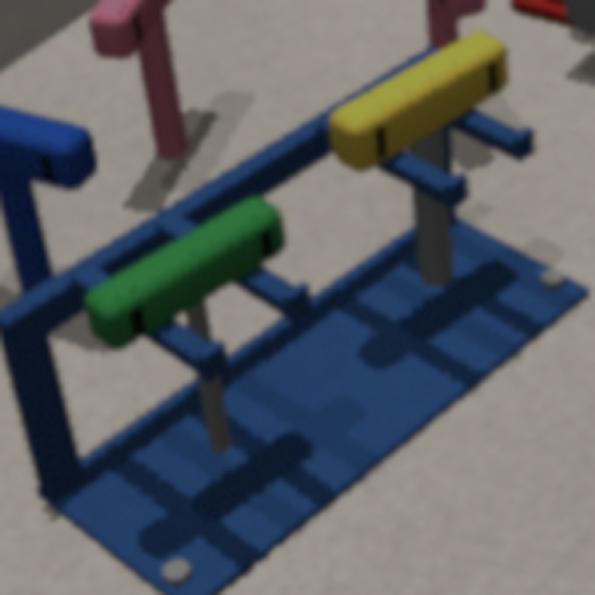

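View pics/plug_t.png

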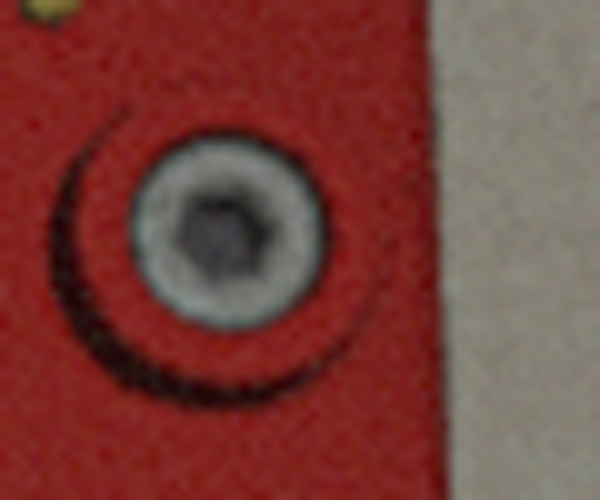

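View pics/plug_s.png

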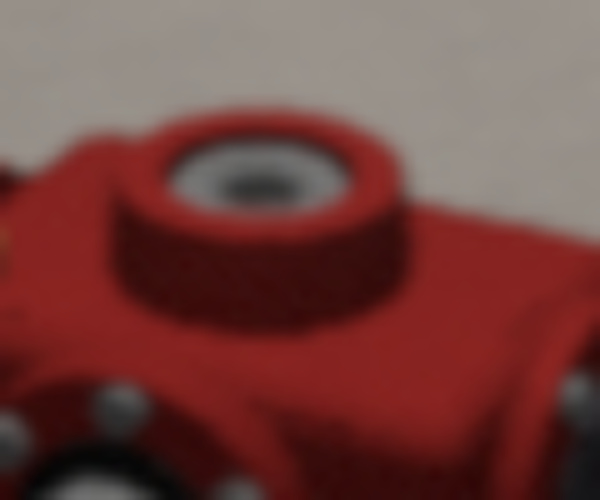

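The crop confirms the yellow, thick-shanked key on the rack's -y fork; the rail is on the far side and the fork's open end faces the robot. Next I measure the plug centre and the rack direction.

```bash
python3 - <<'E'
from h import *
np.set_printoptions(precision=4,suppress=True)
t=cv2.imread("pics/top0.png")[:,:,::-1].copy();s=cv2.imread("pics/side0.png")[:,:,::-1].copy()
ct=cam("top");cs=cam("side")
def plug(im,x0,x1,y0,y1):
    hsv=cv2.cvtColor(im,cv2.COLOR_RGB2HSV);m=np.zeros(im.shape[:2],np.uint8)
    m[y0:y1,x0:x1]=(hsv[y0:y1,x0:x1,1]<110)*255
    return m
m=plug(t,418,447,209,238);b=cv2.convexHull(big(m));e=cv2.fitEllipse(b);print(e,onz(ct,e[0],.111))
m2=plug(s,322,348,176,190);b2=cv2.convexHull(big(m2));e2=cv2.fitEllipse(b2);print(e2,onz(cs,e2[0],.111))
print('tri',tri(ct,e[0],cs,e2[0]))
# yellow bar fine: axis line on side
B=((100,90,40),(125,255,255))
mb=mask(t,*B);mb[:185]=0;mb[280:]=0;mb[:,:170]=0;mb[:,315:]=0
# rail top upper edge
pts=[]
for x in range(200,300,4):
    r=np.where(mb[:,x])[0]
    if len(r):pts.append((x,r[0]))
W=onz(ct,pts,.119);l=cv2.fitLine(W[:,:2].astype(np.float32),cv2.DIST_HUBER,0,.01,.01).ravel();print('rail far edge',l, np.degrees(np.arctan2(l[1],l[0])))
mg=mask(t,(45,100,40),(75,255,255));mg[:200]=0;mg[270:]=0;mg[:,:170]=0
r=cv2.minAreaRect(big(mg));print(r,onz(ct,r[0],.151),onz(ct,cv2.boxPoints(r),.151))
E
```

```text
((432.2537536621094, 222.84718322753906), (18.746013641357422, 19.545452117919922), 98.58599853515625) [[ 0.5984 -0.2107  0.111 ]]
((335.5, 182.44532775878906), (7.977372169494629, 17.040891647338867), 90.0) [[ 0.5998 -0.2109  0.111 ]]
tri [ 0.5989 -0.2104  0.1113]
rail far edge [0.1931 0.9812 0.628  0.1913] 78.8646
((195.52940368652344, 222.88238525390625), (44.141483306884766, 10.6715669631958), 14.03624439239502) [[0.5807 0.2876 0.151 ]] [[0.5804 0.3358 0.151 ]
 [0.6026 0.332  0.151 ]
 [0.581  0.2399 0.151 ]
 [0.5591 0.244  0.151 ]]
```

{"op": "jog_arm", "data": {
  "commands": [
    [0, 0, -0.03, 0, 0, -0.12],
    [0, 0, -0.03, 0, 0, -0.12]
  ]
}}

```text
t: 0.32
ee_pos: [0.1622, -0.4709, 0.2895]
ee_rot: [[0.838, 0.546, -0.002], [0.546, -0.838, 0.007], [0.002, -0.007, -1.0]]
force: [-0.1, -0.8, -0.9]
opening: 0.0854
```

```bash
python3 -c "
from bench import *
print(sense())"
```

```text
{'t': 0.3167, 'joint_pos': array([-1.23902572e+00,  2.25553839e-01,  1.35919757e-01,  1.48804189e+00,
       -1.04009428e-05,  1.32511953e+00]), 'qvel': array([ 1.40960040e-03, -9.20027579e-02,  8.94222128e-01,  9.11112001e-01,
        1.14275027e-03, -1.43221544e+00]), 'joint_efforts': array([-1.20844081e-03, -3.58494759e+01,  2.20846921e+01, -9.11071189e-01,
       -3.48199155e-04,  1.25321724e+00]), 'ee_pos': array([ 0.1622315 , -0.4709224 ,  0.28954655]), 'ee_rot': array([[ 0.83786066,  0.54587952, -0.00225064],
       [ 0.54588163, -0.83783709,  0.00650104],
       [ 0.00166312, -0.00667555, -0.99997634]]), 'force': array([-0.07468085, -0.82742464, -0.85128267]), 'wrist_torque': array([-0.0460043 , -0.06974843,  0.00987769]), 'opening': 0.08542808020819274}
```

{"op": "jog_arm", "data": {
  "commands": [
    [0.04, 0.0015, 0, 0, 0, 0],
    [0.04, 0.0015, 0, 0, 0, 0],
    [0.04, 0.0015, 0, 0, 0, 0],
    [0.04, 0.0015, 0, 0, 0, 0],
    [0.04, 0.0015, 0, 0, 0, 0]
  ]
}}

```text
t: 0.73
ee_pos: [0.3362, -0.3696, 0.2912]
ee_rot: [[0.841, 0.541, -0.0], [0.541, -0.841, 0.0], [-0.0, -0.0, -1.0]]
force: [0.4, -1.6, -0.5]
opening: 0.0854
```

{"op": "jog_arm", "data": {
  "commands": [
    [0.04, 0.0015, 0, 0, 0, 0],
    [0.04, 0.0015, 0, 0, 0, 0],
    [0.04, 0.0015, 0, 0, 0, 0],
    [0.04, 0.0015, 0, 0, 0, 0],
    [0.04, 0.0015, 0, 0, 0, 0]
  ]
}}

```text
t: 1.15
ee_pos: [0.5087, -0.2674, 0.291]
ee_rot: [[0.841, 0.541, -0.001], [0.541, -0.841, 0.0], [-0.0, -0.0, -1.0]]
force: [0.7, -0.7, 0.2]
opening: 0.0856
```

{"op": "jog_arm", "data": {
  "commands": [
    [0.04, 0.0015, 0, 0, 0, 0],
    [0.04, 0.0015, 0, 0, 0, 0],
    [0.02, 0.0015, 0, 0, 0, 0],
    [0, 0, 0, 0, 0, -0.12],
    [0, 0, 0, 0, 0, -0.12]
  ]
}}

```text
t: 1.57
ee_pos: [0.5951, -0.2169, 0.2895]
ee_rot: [[0.682, 0.732, -0.002], [0.732, -0.682, 0.001], [-0.001, -0.002, -1.0]]
force: [-0.9, 0.2, -0.6]
opening: 0.0858
```

{"op": "jog_arm", "data": {
  "commands": [
    [0, 0, 0, 0, 0, -0.12],
    [0, 0, 0, 0, 0, -0.12],
    [0, 0, 0, 0, 0, -0.12],
    [0, 0, 0, 0, 0, -0.12],
    [0, 0, 0, 0, 0, -0.12]
  ]
}}

```text
t: 1.98
ee_pos: [0.5937, -0.2184, 0.2907]
ee_rot: [[0.152, 0.988, -0.001], [0.988, -0.152, 0.0], [0.0, -0.001, -1.0]]
force: [0.7, -0.5, -0.4]
opening: 0.0855
```

{"op": "jog_arm", "data": {
  "commands": [
    [0, 0, 0, 0, 0, -0.12],
    [0, 0, 0, 0, 0, -0.12],
    [0, 0, 0, 0, 0, -0.12],
    [0, 0, 0, 0, 0, -0.12],
    [0, 0, 0, 0, 0, -0.12]
  ]
}}

```text
t: 2.4
ee_pos: [0.5937, -0.2185, 0.2907]
ee_rot: [[-0.432, 0.902, -0.001], [0.902, 0.432, 0.0], [0.001, -0.001, -1.0]]
force: [0.1, -0.0, 0.5]
opening: 0.0856
```

{"op": "jog_arm", "data": {
  "commands": [
    [0, 0, 0, 0, 0, -0.12],
    [0, 0, 0, 0, 0, -0.12],
    [0, 0, 0, 0, 0, -0.12],
    [0, 0, 0, 0, 0, -0.12],
    [0, 0, 0, 0, 0, -0.12]
  ]
}}

```text
t: 2.82
ee_pos: [0.5937, -0.2185, 0.2907]
ee_rot: [[-0.866, 0.5, -0.001], [0.5, 0.866, 0.0], [0.001, -0.0, -1.0]]
force: [-0.2, -0.0, -0.3]
opening: 0.0854
```

{"op": "jog_arm", "data": {
  "commands": [
    [0, 0, 0, 0, 0, -0.12],
    [0, 0, 0, 0, 0, -0.12],
    [0, 0, 0, 0, 0, -0.12],
    [0, 0, 0, 0, 0, -0.12],
    [0, 0, 0, 0, 0, -0.12]
  ]
}}

```text
t: 3.23
ee_pos: [0.5937, -0.2185, 0.2907]
ee_rot: [[-0.997, -0.076, -0.001], [-0.076, 0.997, 0.0], [0.001, 0.001, -1.0]]
force: [0.2, -0.0, -0.8]
opening: 0.0856
```

{"op": "jog_arm", "data": {
  "commands": [
    [0, 0, 0, 0, 0, -0.12],
    [0, 0, 0, 0, 0, -0.12],
    [0, 0, 0, 0, 0, -0.12],
    [0, 0, 0, 0, 0, -0.12],
    [0, 0, 0, 0, 0, -0.12]
  ]
}}

```text
t: 3.65
ee_pos: [0.5937, -0.2185, 0.2907]
ee_rot: [[-0.78, -0.626, -0.001], [-0.626, 0.78, 0.0], [0.001, 0.001, -1.0]]
force: [0.3, 0.3, -0.3]
opening: 0.0851
```

{"op": "jog_arm", "data": {
  "commands": [
    [0, 0, 0.02, 0, 0, -0.12],
    [0, 0, 0.02, 0, 0, -0.12],
    [0, 0, 0, 0, 0, -0.12],
    [0, 0, 0, 0, 0, 0],
    [0, 0, 0, 0, 0, 0]
  ]
}}

```text
t: 4.07
ee_pos: [0.5938, -0.2185, 0.251]
ee_rot: [[-0.517, -0.856, -0.001], [-0.856, 0.517, 0.0], [0.0, 0.001, -1.0]]
force: [-0.2, -0.0, 0.7]
opening: 0.0855
```

```bash
python3 - <<'E'
from h import *
im,c,s=shot("wrist","w_plug")
print(s['joint_pos'],s['ee_pos'],s['t'])
uv=proj(c,[[.5989,-.2105,.111]])[0];print(uv)
x,y=map(int,uv);a=im[max(0,y-50):y+50,max(0,x-65):x+65]
cv2.imwrite("pics/w_plug_c.png",cv2.resize(a,None,fx=6,fy=6,interpolation=2)[:,:,::-1])
E
```

```text
[-3.52643674e-01  5.12390717e-01  4.54182173e-01  1.51339505e+00
 -4.23860968e-05 -1.37980836e+00] [ 0.59378168 -0.21854159  0.25096453] 4.0667
[315.38551488 239.75937473]
```

View pics/w_plug.png

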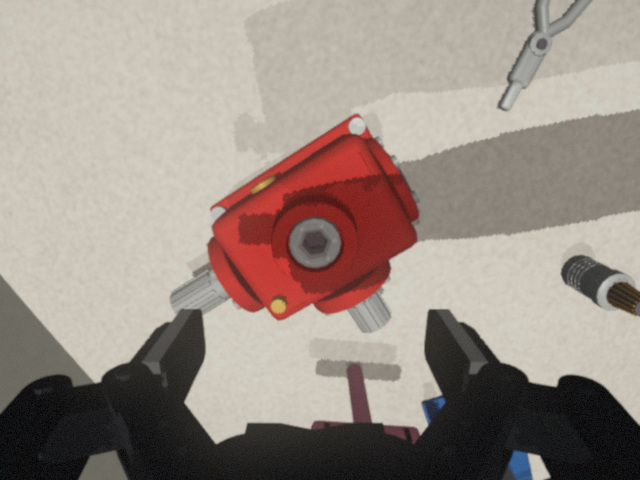

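View pics/w_plug_c.png

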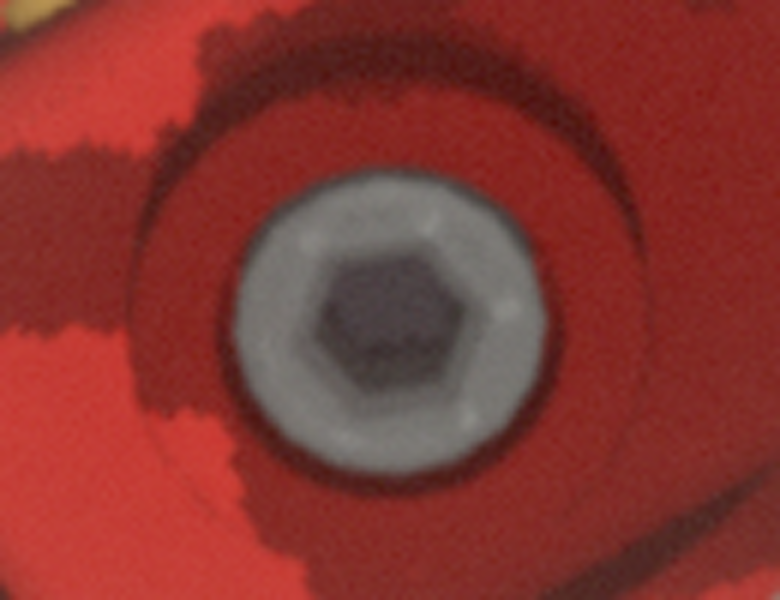

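The wrist view shows the plug at about (315,243), with its hex recess clear. I measure its centre and hex angle.

```bash
cat > plugm.py <<'E'
from h import *
np.set_printoptions(precision=4,suppress=True)
def measure(im,c,z=.1113):
    g=cv2.GaussianBlur(cv2.cvtColor(im,cv2.COLOR_RGB2GRAY),(3,3),0)
    hsv=cv2.cvtColor(im,cv2.COLOR_RGB2HSV)
    uv=proj(c,[[.5989,-.2105,z]])[0];x,y=map(int,uv)
    m=np.zeros(g.shape,np.uint8);m[y-40:y+40,x-40:x+40]=(hsv[y-40:y+40,x-40:x+40,1]<90)*255
    m=cv2.morphologyEx(m,cv2.MORPH_OPEN,np.ones((3,3)))
    h=cv2.convexHull(big(m));W=onz(c,h.reshape(-1,2),z)
    (cx,cy),r=cv2.minEnclosingCircle(W[:,:2].astype(np.float32)*1000)
    e=cv2.fitEllipse(h);C=onz(c,e[0],z)[0];print('plug',e,'centre',C,'encl',cx,cy,r)
    for th in (75,85,95,105):
        mm=np.zeros(g.shape,np.uint8);cv2.circle(mm,(int(e[0][0]),int(e[0][1])),int(e[1][0]*.42),255,-1)
        mm[g>th]=0
        b=big(mm).reshape(-1,2);
        for zz in (.0953,.1088,.1113):
            W=onz(c,b,zz);M=cv2.moments((W[:,:2]*1e4).astype(np.float32));cc=np.array([M['m10'],M['m01']])/M['m00']/1e4
            d=W[:,:2]-cc;a=np.arctan2(d[:,1],d[:,0]);r=np.hypot(*d.T)
            A=np.linspace(-np.pi,np.pi,360,endpoint=False);o=np.argsort(a);R=np.interp(A,a[o],r[o],period=2*np.pi)
            f=(R*np.exp(-6j*A)).mean();corner=np.degrees(-np.angle(f)/6*-1)
            print(th,zz,cc,'meanr',R.mean(),'amp',abs(f)*2,'corner deg',corner%60,'flat normal',(corner+30)%60)
E
python3 - <<'E'
from plugm import *
im=cv2.imread("pics/w_plug.png")[:,:,::-1].copy()
measure(im,cam("wrist",sense()))
E
```

```text
plug ((314.4927978515625, 242.16053771972656), (50.847042083740234, 51.965023040771484), 87.98196411132812) centre [ 0.6011 -0.2093  0.1113] encl 601.2984619140625 -208.9283905029297 20.718185424804688
75 0.0953 [ 0.6037 -0.2048] meanr 0.00897354652584293 amp 0.0004404577355525994 corner deg 22.7853101850851 flat normal 52.785310185085095
75 0.1088 [ 0.6016 -0.2082] meanr 0.00856716752433948 amp 0.0004205109470660603 corner deg 22.78531160313735 flat normal 52.78531160313735
75 0.1113 [ 0.6012 -0.2089] meanr 0.008491912151087905 amp 0.0004168172933584315 corner deg 22.785309751950965 flat normal 52.78530975195096
85 0.0953 [ 0.6037 -0.2048] meanr 0.009767310819242698 amp 0.0004776588464547816 corner deg 20.932678651267224 flat normal 50.932678651267224
85 0.1088 [ 0.6016 -0.2083] meanr 0.009324985128232193 amp 0.0004560272393020388 corner deg 20.93267762719156 flat normal 50.93267762719156
85 0.1113 [ 0.6012 -0.2089] meanr 0.009243072976613058 amp 0.0004520215360409214 corner deg 20.93267824854227 flat normal 50.932678248542274
95 0.0953 [ 0.6038 -0.2047] meanr 0.010754538209551499 amp 0.000574310364859661 corner deg 21.101267141078996 flat normal 51.10126714107899
95 0.1088 [ 0.6017 -0.2081] meanr 0.010267504622137174 amp 0.0005483019584207634 corner deg 21.101267805119516 flat normal 51.10126780511952
95 0.1113 [ 0.6013 -0.2088] meanr 0.010177313210231513 amp 0.0005434856020672373 corner deg 21.10126856826058 flat normal 51.10126856826058
105 0.0953 [ 0.6042 -0.2041] meanr 0.012235771718871283 amp 0.0006649414560881028 corner deg 20.147503322971822 flat normal 50.14750332297182
105 0.1088 [ 0.6021 -0.2076] meanr 0.011681658504549093 amp 0.0006348286979984107 corner deg 20.147503621420082 flat normal 50.147503621420086
105 0.1113 [ 0.6017 -0.2083] meanr 0.01157904494681158 amp 0.0006292522500067466 corner deg 20.147504201391914 flat normal 50.14750420139191
```

```bash
cat >> plugm.py <<'E'
def gradhex(im,c,ctr,z=.1105):
    # rectify plane by homography, gradient orientation 6th harmonic per radius band
    W=np.array([[ctr[0]+a,ctr[1]+b,z] for a,b in((-.02,-.02),(.02,-.02),(.02,.02),(-.02,.02))])
    dst=np.array([[0,0],[400,0],[400,400],[0,400]],np.float32)
    H=cv2.getPerspectiveTransform(proj(c,W).astype(np.float32),dst)
    r=cv2.warpPerspective(im,H,(400,400),flags=cv2.INTER_CUBIC)
    g=cv2.GaussianBlur(cv2.cvtColor(r,cv2.COLOR_RGB2GRAY).astype(np.float32),(0,0),6)
    gx=cv2.Sobel(g,cv2.CV_32F,1,0);gy=cv2.Sobel(g,cv2.CV_32F,0,1)
    yy,xx=np.mgrid[:400,:400];rr=np.hypot(xx-200,yy-200)/10
    for a,b in((5,14),(6,10),(8,12),(9,14)):
        k=(rr>a)&(rr<b);mag=np.hypot(gx,gy)[k];an=np.arctan2(gy,gx)[k]
        f=(mag*np.exp(6j*an)).sum()/mag.sum();print((a,b),abs(f),'flat normal',np.degrees(np.angle(f)/6)%60)
    return r
E
python3 - <<'E'
from plugm import *
im=cv2.imread("pics/w_plug.png")[:,:,::-1].copy()
c=cam("wrist",sense())
r=gradhex(im,c,(.6011,-.2092));gradhex(im,c,(.6025,-.207),.0955)
cv2.imwrite("pics/rect.png",r[:,:,::-1])
E
```

```text
(5, 14) 0.49499398 flat normal 8.631638
(6, 10) 0.5508493 flat normal 9.008513
(8, 12) 0.6212106 flat normal 8.758484
(9, 14) 0.5254744 flat normal 8.64479
(5, 14) 0.46230552 flat normal 8.614908
(6, 10) 0.49731606 flat normal 8.544716
(8, 12) 0.52864176 flat normal 8.703753
(9, 14) 0.47573742 flat normal 8.731538
```

View pics/rect.png

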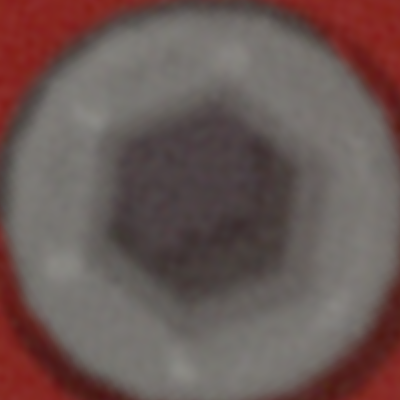

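{"op": "jog_arm", "data": {
  "commands": [
    [0, 0, 0, 0, 0, -0.1],
    [0, 0, 0, 0, 0, -0.1],
    [0, 0, 0, 0, 0, -0.098],
    [-0.0375, 0.0128, 0, 0, 0, 0],
    [-0.0375, 0.0128, 0, 0, 0, 0]
  ]
}}

```text
t: 4.53
ee_pos: [0.5875, -0.1408, 0.2517]
ee_rot: [[-0.247, -0.969, 0.002], [-0.969, 0.247, -0.0], [-0.0, -0.002, -1.0]]
force: [0.7, 0.7, 0.5]
opening: 0.0857
```

{"op": "jog_arm", "data": {
  "commands": [
    [-0.0375, 0.0128, 0, 0, 0, 0],
    [-0.0375, 0.0128, 0, 0, 0, 0],
    [-0.0375, 0.0128, 0, 0, 0, 0],
    [-0.0375, 0.0128, 0, 0, 0, 0],
    [-0.0375, 0.0128, 0, 0, 0, 0]
  ]
}}

```text
t: 4.95
ee_pos: [0.5701, 0.0596, 0.2526]
ee_rot: [[-0.243, -0.97, 0.003], [-0.97, 0.243, 0.0], [-0.001, -0.003, -1.0]]
force: [0.1, 0.1, 0.2]
opening: 0.0852
```

{"op": "jog_arm", "data": {
  "commands": [
    [-0.0375, 0.0128, 0, 0, 0, 0],
    [-0.0375, 0.0128, 0, 0, 0, 0],
    [0, 0, 0, 0, 0, 0],
    [0, 0, 0, 0, 0, 0]
  ]
}}

```text
t: 5.28
ee_pos: [0.5632, 0.1393, 0.2522]
ee_rot: [[-0.237, -0.971, 0.002], [-0.971, 0.237, 0.0], [-0.001, -0.002, -1.0]]
force: [-0.0, -0.2, 0.3]
opening: 0.0854
```

```bash
python3 - <<'E'
from h import *
np.set_printoptions(precision=4,suppress=True)
im,c,s=shot("wrist","w_key")
print(s['t'],s['joint_pos'],s['ee_pos'],s['ee_rot'])
m=mask(im,(20,90,40),(34,255,255));b=big(m);r=cv2.minAreaRect(b);print(r,cv2.contourArea(b))
for z in(.155,.14):print(onz(c,r[0],z))
p=cv2.boxPoints(r);W=onz(c,p,.155);print(W)
print([np.linalg.norm(W[i]-W[i-1]) for i in range(4)])
E
```

```text
5.2833 [ 0.2426  0.3951  0.2752  1.449  -0.0002 -1.0885] [0.5632 0.1393 0.2522] [[-0.2374 -0.9714  0.0018]
 [-0.9714  0.2374  0.0003]
 [-0.0007 -0.0017 -1.    ]]
((314.0, 236.0), (148.0, 36.0), 90.0) 4902.0
[[0.5637 0.1333 0.155 ]]
[[0.5647 0.1374 0.14  ]]
[[0.5632 0.0844 0.155 ]
 [0.5415 0.0897 0.155 ]
 [0.5642 0.1883 0.155 ]
 [0.5886 0.1823 0.155 ]]
[np.float64(0.1011942611053635), np.float64(0.02230703577129208), np.float64(0.1011799651576438), np.float64(0.02508509355475009)]
```

View pics/w_key.png

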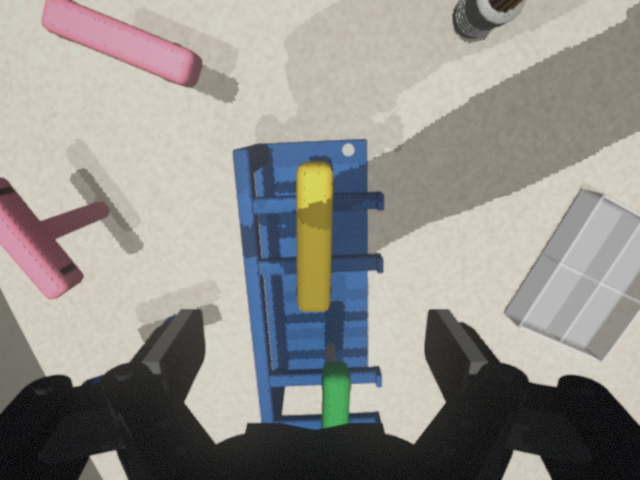

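The wrist view confirms the yellow bar at (314,236), parallel to the tool and lying across prongs at rows 201 and 264. The centre is about (.5645,.1365), which agrees with the other views. Descending to grasp.

{"op": "jog_arm", "data": {
  "commands": [
    [0.0024, -0.002, 0.03, 0, 0, 0],
    [0, 0, 0.03, 0, 0, 0],
    [0, 0, 0.03, 0, 0, 0],
    [0, 0, 0.02, 0, 0, 0],
    [0, 0, 0.018, 0, 0, 0]
  ],
  "hand": 0.25,
  "force": 60
}}

```text
t: 5.75
ee_pos: [0.5642, 0.1317, 0.1218]
ee_rot: [[-0.244, -0.97, -0.001], [-0.97, 0.244, -0.001], [0.001, 0.001, -1.0]]
force: [-0.3, 0.1, -0.3]
opening: 0.0533
```

{"op": "jog_arm", "data": {
  "commands": [
    [0, 0, 0, 0, 0, 0],
    [0, 0, 0, 0, 0, 0]
  ]
}}

```text
t: 5.92
ee_pos: [0.5648, 0.132, 0.1232]
ee_rot: [[-0.244, -0.97, -0.0], [-0.97, 0.244, -0.0], [0.0, 0.0, -1.0]]
force: [0.0, -1.1, 0.1]
opening: 0.0533
```

{"op": "jog_arm", "data": {
  "commands": [
    [-0.0045, 0, 0, 0, 0, 0],
    [0, 0, 0, 0, 0, 0]
  ]
}}

```text
t: 6.08
ee_pos: [0.5665, 0.138, 0.1241]
ee_rot: [[-0.242, -0.97, 0.002], [-0.97, 0.242, 0.001], [-0.001, -0.001, -1.0]]
force: [-1.7, 0.5, -0.5]
opening: 0.0537
```

{"op": "jog_arm", "data": {
  "commands": [
    [0, 0, 0, 0, 0, 0],
    [0, 0, 0, 0, 0, 0],
    [0, 0, 0, 0, 0, 0],
    [0, 0, 0, 0, 0, 0],
    [0, 0, 0, 0, 0, 0]
  ],
  "hand": -1,
  "force": 60
}}

```text
t: 6.5
ee_pos: [0.5655, 0.1383, 0.1238]
ee_rot: [[-0.24, -0.971, 0.0], [-0.971, 0.24, 0.0], [-0.0, -0.0, -1.0]]
force: [-2.3, -0.1, 4.7]
opening: 0.0229
```

{"op": "jog_arm", "data": {
  "commands": [
    [0, 0, -0.006, 0, 0, 0],
    [0, 0, -0.02, 0, 0, 0],
    [0, 0, -0.03, 0, 0, 0],
    [0, 0, -0.03, 0, 0, 0],
    [0, 0, -0.03, 0, 0, 0]
  ]
}}

```text
t: 6.92
ee_pos: [0.5648, 0.1381, 0.2393]
ee_rot: [[-0.24, -0.971, -0.003], [-0.971, 0.24, -0.001], [0.002, 0.003, -1.0]]
force: [0.8, 0.3, -3.6]
opening: 0.023
```

{"op": "jog_arm", "data": {
  "commands": [
    [0, 0, -0.03, 0, 0, 0],
    [0, 0, 0, 0, 0, -0.1],
    [0, 0, 0, 0, 0, -0.1],
    [0, 0, 0, 0, 0, -0.1],
    [0, 0, 0, 0, 0, -0.096]
  ]
}}

```text
t: 7.33
ee_pos: [0.5652, 0.1382, 0.2686]
ee_rot: [[0.158, -0.987, -0.002], [-0.987, -0.158, -0.001], [0.0, 0.002, -1.0]]
force: [0.2, -0.1, -3.3]
opening: 0.0234
```

{"op": "jog_arm", "data": {
  "commands": [
    [0, 0, 0, 0, 0, 0],
    [0, 0, 0, 0, 0, 0]
  ]
}}

```text
t: 7.5
ee_pos: [0.5653, 0.1382, 0.2685]
ee_rot: [[0.15, -0.989, -0.002], [-0.989, -0.15, -0.0], [0.0, 0.002, -1.0]]
force: [1.1, 0.4, -3.9]
opening: 0.0232
```

```bash
python3 - <<'E'
from h import *
np.set_printoptions(precision=4,suppress=True)
im,c,s=shot("wrist","w_held")
sd,cs,_=shot("side","s_held")
tp,ct,_=shot("top","t_held")
s=sense();print(s['t'],s['joint_pos'],s['ee_pos'],s['ee_rot'],s['force'],s['opening'])
print(np.array([.5989,-.2105])-s['ee_pos'][:2])
a=np.vstack([sd[100:340,180:500],tp[120:360,120:440]])
cv2.imwrite("pics/held.png",cv2.resize(np.hstack([sd[100:340,180:500],tp[120:360,120:440]]),(800,300))[:,:,::-1])
E
```

```text
7.65 [ 0.2398  0.3988  0.3234  1.4963 -0.0001 -1.4829] [0.5654 0.1383 0.2689] [[ 0.1514 -0.9885 -0.0008]
 [-0.9885 -0.1514 -0.0003]
 [ 0.0001  0.0008 -1.    ]] [ 0.4159 -0.5234 -4.2417] 0.02303413574774765
[ 0.0335 -0.3488]
```

View pics/held.png

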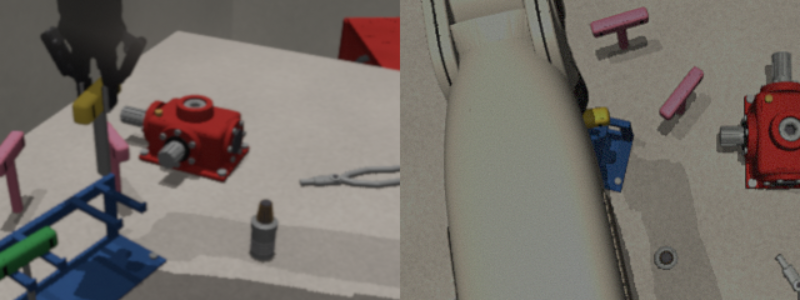

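View pics/w_held.png

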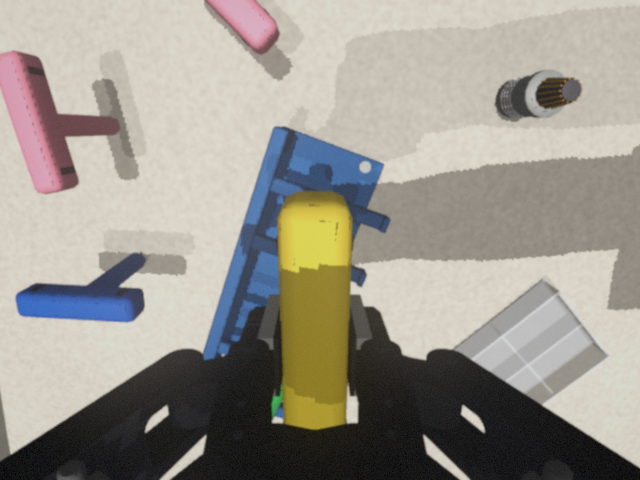

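The key is held upright; the bar points straight along the tool, and in the side view the tip is near (262,238). I check the tip offset.

```bash
python3 - <<'E'
from h import *
np.set_printoptions(precision=4,suppress=True)
s=sense();R=s['ee_rot'];p=s['ee_pos']
im=cv2.imread("pics/w_held.png")[:,:,::-1].copy();c=cam("wrist",s)
m=mask(im,(20,90,30),(34,255,255));b=big(m).reshape(-1,2);top=b[:,1].min();
for zt in(-.001,-.006,-.031):
    W=onz(c,[[315,top]],p[2]-zt)
    print(zt,top,(R.T@(W[0]-p)))
for rr in (250,350,400):
    w=b[b[:,1]==rr][:,0];print(rr,w.min(),w.max())
sd=cv2.imread("pics/s_held.png");a=sd[150:260,225:315];cv2.imwrite("pics/sc.png",cv2.resize(a,None,fx=5,fy=5,interpolation=2))
cs=cam("side")
print(proj(cs,[p+R@[0,0,.099],p+R@[0,0,0]]))
E
```

```text
-0.001 191 [ 0.0514 -0.0016 -0.001 ]
-0.006 191 [ 0.0522 -0.0016 -0.006 ]
-0.031 191 [ 0.0561 -0.0016 -0.031 ]
250 278 351
350 281 349
400 283 345
[[262.3945 238.292 ]
 [257.9647 186.3699]]
```

View pics/sc.png

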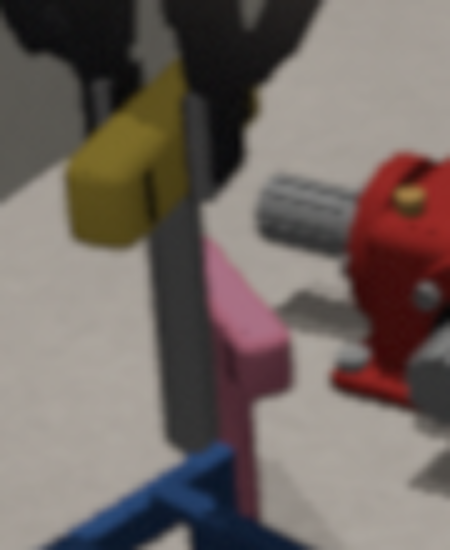

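{"op": "jog_arm", "data": {
  "commands": [
    [0.0388, 0.0019, 0, 0, 0, 0],
    [0.0388, 0.0019, 0, 0, 0, 0],
    [0.0388, 0.0019, 0, 0, 0, 0],
    [0.0388, 0.0019, 0, 0, 0, 0],
    [0.0388, 0.0019, 0, 0, 0, 0]
  ]
}}

```text
t: 8.07
ee_pos: [0.5858, -0.0564, 0.2693]
ee_rot: [[0.152, -0.988, 0.0], [-0.988, -0.152, -0.0], [0.0, -0.0, -1.0]]
force: [0.7, 0.3, -3.2]
opening: 0.0233
```

{"op": "jog_arm", "data": {
  "commands": [
    [0.0388, 0.0019, 0, 0, 0, 0],
    [0.0388, 0.0019, 0, 0, 0, 0],
    [0.0388, 0.0019, 0, 0, 0, 0],
    [0.0383, 0.0022, 0, 0, 0, 0],
    [0, 0, 0, 0, 0, 0]
  ]
}}

```text
t: 8.48
ee_pos: [0.6012, -0.2171, 0.268]
ee_rot: [[0.143, -0.99, -0.001], [-0.99, -0.143, -0.005], [0.004, 0.001, -1.0]]
force: [0.4, -0.5, -2.7]
opening: 0.0233
```

{"op": "jog_arm", "data": {
  "commands": [
    [0, 0, 0, 0, 0, 0],
    [0, 0, 0, 0, 0, 0],
    [0, 0, 0, 0, 0, 0],
    [0, 0, 0, 0, 0, 0]
  ]
}}

```text
t: 8.82
ee_pos: [0.6018, -0.2075, 0.2696]
ee_rot: [[0.155, -0.988, 0.0], [-0.988, -0.155, 0.0], [-0.0, -0.0, -1.0]]
force: [-0.1, -0.4, -3.5]
opening: 0.0232
```

```bash
python3 - <<'E'
from h import *
np.set_printoptions(precision=4,suppress=True)
s=sense();print(s['t'],s['joint_pos'],s['ee_pos'],s['ee_rot'],s['force'],s['wrist_torque'])
sd,cs,_=shot("side","s_plug")
a=sd[80:200,270:400];cv2.imwrite("pics/sp.png",cv2.resize(a,None,fx=5,fy=5,interpolation=2)[:,:,::-1])
E
```

```text
8.8167 [-0.3321  0.52    0.514   1.5648  0.0002 -2.058 ] [ 0.6018 -0.2075  0.2696] [[ 0.1546 -0.988   0.0001]
 [-0.988  -0.1546  0.0002]
 [-0.0002 -0.0001 -1.    ]] [-0.0595 -0.4472 -3.4783] [ 0.0397  0.0122 -0.0345]
```

View pics/sp.png

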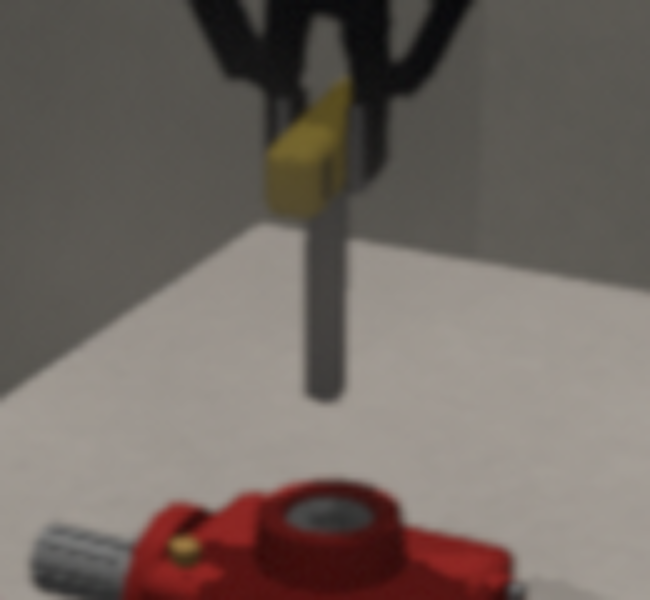

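```bash
python3 - <<'E'
from h import *
np.set_printoptions(precision=4,suppress=True)
cs=cam("side");sd=cv2.imread("pics/s_plug.png")[:,:,::-1].copy()
print(proj(cs,[[.6018,-.2075,.1706],[.6018,-.2075,.27],[.6018,-.2075,.111],[.601,-.209,.111],[.599,-.2105,.111]]))
# shank edges per row
g=cv2.cvtColor(sd,cv2.COLOR_RGB2GRAY).astype(float)
for r in range(134,158,4):
    d=np.diff(cv2.GaussianBlur(g[r:r+1],(5,1),0)[0]);a=d[322:346];print(r,322+np.argmin(a)+.5,322+np.argmax(a)+.5)
hsv=cv2.cvtColor(sd,cv2.COLOR_RGB2HSV)
m=np.zeros(g.shape,np.uint8);m[177:190,322:350]=(hsv[177:190,322:350,1]<110)*255
for r in range(178,189): w=np.where(m[r])[0];print(r,w.min() if len(w) else None,w.max() if len(w) else None)
E
```

```text
[[334.22   159.0043]
 [334.4927 116.1183]
 [334.0636 182.8688]
 [334.6661 182.6769]
 [335.734  182.5919]]
134 330.5 338.5
138 330.5 338.5
142 330.5 338.5
146 330.5 338.5
150 330.5 338.5
154 330.5 338.5
178 322 349
179 332 349
180 329 349
181 328 349
182 327 349
183 327 344
184 328 343
185 329 342
186 336 336
187 None None
188 None None
```

{"op": "jog_arm", "data": {
  "commands": [
    [0.0008, 0.0012, 0.015, 0, 0, 0],
    [0, 0, 0.02, 0, 0, 0],
    [0, 0, 0.015, 0, 0, 0],
    [0, 0, 0, 0, 0, 0],
    [0, 0, 0, 0, 0, 0]
  ]
}}

```text
t: 9.28
ee_pos: [0.6, -0.2087, 0.2187]
ee_rot: [[0.154, -0.988, -0.002], [-0.988, -0.154, 0.001], [-0.001, 0.002, -1.0]]
force: [0.9, -0.5, -3.4]
opening: 0.023
```

{"op": "jog_arm", "data": {
  "commands": [
    [0, 0, 0.003, 0, 0, 0],
    [0, 0, 0.003, 0, 0, 0],
    [0, 0, 0.003, 0, 0, 0],
    [0, 0, 0, 0, 0, 0],
    [0, 0, 0, 0, 0, 0]
  ]
}}

```text
t: 9.7
ee_pos: [0.6006, -0.21, 0.2105]
ee_rot: [[0.153, -0.988, 0.0], [-0.988, -0.153, -0.0], [0.0, -0.0, -1.0]]
force: [-0.6, -1.1, -4.2]
opening: 0.0229
```

{"op": "jog_arm", "data": {
  "commands": [
    [0, 0, 0.002, 0, 0, 0],
    [0, 0, 0.002, 0, 0, 0],
    [0, 0, 0, 0, 0, 0],
    [0, 0, 0, 0, 0, 0]
  ]
}}

```text
t: 10.03
ee_pos: [0.6006, -0.2097, 0.2065]
ee_rot: [[0.153, -0.988, 0.0], [-0.988, -0.153, 0.0], [-0.0, -0.0, -1.0]]
force: [0.4, 0.3, -1.4]
opening: 0.023
```

{"op": "jog_arm", "data": {
  "commands": [
    [0, 0, 0.002, 0, 0, 0],
    [0, 0, 0.002, 0, 0, 0],
    [0, 0, 0, 0, 0, 0],
    [0, 0, 0, 0, 0, 0]
  ]
}}

```text
t: 10.37
ee_pos: [0.6007, -0.2098, 0.2055]
ee_rot: [[0.153, -0.988, 0.003], [-0.988, -0.153, -0.001], [0.001, -0.003, -1.0]]
force: [-3.7, 2.4, 9.7]
opening: 0.0228
```

{"op": "jog_arm", "data": {
  "commands": [
    [-0.0008, 0.0008, 0, 0, 0, 0],
    [0, 0, 0, 0, 0, 0],
    [0, 0, 0, 0, 0, 0]
  ]
}}

```text
t: 10.62
ee_pos: [0.6002, -0.2093, 0.2052]
ee_rot: [[0.153, -0.988, 0.004], [-0.988, -0.153, -0.001], [0.001, -0.003, -1.0]]
force: [-2.9, 1.3, 8.2]
opening: 0.0232
```

```bash
python3 -c "
from bench import *
s=sense();print(s['ee_pos'],s['force'],s['wrist_torque'])"
```

```text
[ 0.60019241 -0.20925123  0.2051859 ] [-2.91201467  1.25290365  8.24706208] [ 0.52101055  0.77711906 -0.03036056]
```

{"op": "jog_arm", "data": {
  "commands": [
    [-0.0007, 0.001, 0, 0, 0, 0],
    [0, 0, 0, 0, 0, 0],
    [0, 0, 0, 0, 0, 0]
  ]
}}

```text
t: 10.87
ee_pos: [0.5997, -0.209, 0.2051]
ee_rot: [[0.153, -0.988, 0.005], [-0.988, -0.153, -0.001], [0.002, -0.005, -1.0]]
force: [-1.3, 1.0, 6.4]
opening: 0.0233
```

{"op": "jog_arm", "data": {
  "commands": [
    [0, 0.0005, 0.001, 0, 0, 0],
    [0, 0, 0, 0, 0, 0],
    [0, 0, 0, 0, 0, 0]
  ]
}}

```text
t: 11.12
ee_pos: [0.5985, -0.2086, 0.2009]
ee_rot: [[0.153, -0.988, 0.001], [-0.988, -0.153, 0.0], [-0.0, -0.001, -1.0]]
force: [1.3, 0.6, -2.8]
opening: 0.0234
```

Dropped in. Continuing down.

{"op": "jog_arm", "data": {
  "commands": [
    [0, 0, 0.002, 0, 0, 0],
    [0, 0, 0.002, 0, 0, 0],
    [0, 0, 0, 0, 0, 0],
    [0, 0, 0, 0, 0, 0]
  ]
}}

```text
t: 11.45
ee_pos: [0.5984, -0.2086, 0.1964]
ee_rot: [[0.153, -0.988, -0.0], [-0.988, -0.153, 0.001], [-0.001, 0.0, -1.0]]
force: [3.1, 1.5, -6.1]
opening: 0.0234
```

{"op": "jog_arm", "data": {
  "commands": [
    [0, 0, 0.0015, 0, 0, 0],
    [0, 0, 0.0015, 0, 0, 0],
    [0, 0, 0, 0, 0, 0],
    [0, 0, 0, 0, 0, 0]
  ]
}}

```text
t: 11.78
ee_pos: [0.5984, -0.2087, 0.1942]
ee_rot: [[0.153, -0.988, 0.001], [-0.988, -0.153, 0.0], [-0.0, -0.001, -1.0]]
force: [3.1, 2.5, -4.6]
opening: 0.0231
```

{"op": "jog_arm", "data": {
  "commands": [
    [-0.0003, -0.0005, 0.001, 0, 0, 0],
    [0, 0, 0.001, 0, 0, 0],
    [0, 0, 0, 0, 0, 0],
    [0, 0, 0, 0, 0, 0]
  ]
}}

```text
t: 12.12
ee_pos: [0.5986, -0.2086, 0.1939]
ee_rot: [[0.153, -0.988, 0.001], [-0.988, -0.153, -0.001], [0.001, -0.001, -1.0]]
force: [-0.9, 2.3, 6.3]
opening: 0.0231
```

{"op": "jog_arm", "data": {
  "commands": [
    [0, 0, 0, 0, 0, 0.1],
    [0, 0, 0, 0, 0, 0.1],
    [0, 0, 0, 0, 0, 0.1],
    [0, 0, 0, 0, 0, 0.1],
    [0, 0, 0, 0, 0, 0.1]
  ]
}}

```text
t: 12.53
ee_pos: [0.5992, -0.2083, 0.1938]
ee_rot: [[-0.344, -0.939, 0.003], [-0.939, 0.344, -0.0], [-0.001, -0.003, -1.0]]
force: [1.2, 2.8, 4.3]
opening: 0.023
```

```bash
python3 -c "
from bench import *
s=sense();print(s['ee_pos'],s['force'],s['wrist_torque'],s['joint_pos'][5],s['joint_efforts'][5])"
```

```text
[ 0.59920727 -0.20831379  0.19384172] [1.23505851 2.7715136  4.278964  ] [ 0.68846069 -0.40177799  0.21705542] -1.5548160420097883 -0.8162219636142254
```

{"op": "jog_arm", "data": {
  "commands": [
    [0, 0, 0, 0, 0, 0.1],
    [0, 0, 0, 0, 0, 0.1],
    [0, 0, 0, 0, 0, 0.1],
    [0, 0, 0, 0, 0, 0.1],
    [0, 0, 0, 0, 0, 0.1]
  ]
}}

```text
t: 12.95
ee_pos: [0.5994, -0.2084, 0.1937]
ee_rot: [[-0.752, -0.659, 0.003], [-0.659, 0.752, -0.0], [-0.002, -0.002, -1.0]]
force: [2.7, 2.5, 2.8]
opening: 0.0232
```

```bash
python3 -c "
from bench import *
s=sense();print(s['ee_pos'],s['force'],s['wrist_torque'],s['joint_pos'][5],s['joint_efforts'][5])"
```

```text
[ 0.59941195 -0.20838569  0.19371812] [2.68986777 2.50390502 2.77129853] [ 0.59647992 -0.60907652  0.1405898 ] -1.05479674671359 -0.8165220357477665
```

{"op": "jog_arm", "data": {
  "commands": [
    [0, 0, 0, 0, 0, 0.1],
    [0, 0, 0, 0, 0, 0.1],
    [0, 0, 0, 0, 0, 0.1],
    [0, 0, 0, 0, 0, 0.1],
    [0, 0, 0, 0, 0, 0.1]
  ]
}}

```text
t: 13.37
ee_pos: [0.5996, -0.2085, 0.1936]
ee_rot: [[-0.976, -0.218, 0.003], [-0.218, 0.976, -0.001], [-0.003, -0.001, -1.0]]
force: [3.0, 1.7, 2.8]
opening: 0.0229
```

{"op": "jog_arm", "data": {
  "commands": [
    [0, 0, 0, 0, 0, 0.1],
    [0, 0, 0, 0, 0, 0.1],
    [0, 0, 0, 0, 0, 0.1],
    [0, 0, 0, 0, 0, 0.1],
    [0, 0, 0, 0, 0, 0.1]
  ]
}}

```text
t: 13.78
ee_pos: [0.5997, -0.2088, 0.1934]
ee_rot: [[-0.961, 0.277, 0.003], [0.277, 0.961, -0.001], [-0.003, -0.0, -1.0]]
force: [2.5, 0.7, 2.3]
opening: 0.023
```

```bash
python3 -c "
from bench import *
s=sense();print(s['ee_pos'],s['force'],s['wrist_torque'],s['joint_pos'][5],s['joint_efforts'][5])"
```

```text
[ 0.59967498 -0.20876276  0.19344227] [2.53319707 0.70728075 2.2731018 ] [ 0.31385273 -0.82081251  0.09601431] -0.05478079394410931 -0.8168385364115238
```

{"op": "jog_arm", "data": {
  "commands": [
    [0, 0, 0, 0, 0, 0.05],
    [0, 0, 0, 0, 0, 0.05],
    [0, 0, 0, 0, 0, 0.05]
  ]
}}

```text
t: 14.03
ee_pos: [0.5997, -0.2088, 0.1934]
ee_rot: [[-0.91, 0.415, 0.003], [0.415, 0.91, -0.001], [-0.003, 0.0, -1.0]]
force: [2.7, 1.7, 2.0]
opening: 0.0229
```

```bash
python3 -c "
from bench import *
s=sense();print(s['ee_pos'],s['force'],s['wrist_torque'],s['joint_pos'][5],s['joint_efforts'][5])"
```

```text
[ 0.59969688 -0.20884417  0.19341205] [2.74458615 1.68717227 1.99642395] [ 0.31108852 -0.80313096  0.18868651] 0.09275639898456707 -0.3337552025914192
```

{"op": "jog_arm", "data": {
  "commands": [
    [0, 0, 0, 0, 0, 0.05],
    [0, 0, 0, 0, 0, 0.05],
    [0, 0, 0, 0, 0, 0.05]
  ]
}}

```text
t: 14.28
ee_pos: [0.5997, -0.2089, 0.1933]
ee_rot: [[-0.838, 0.546, 0.003], [0.546, 0.838, -0.001], [-0.003, 0.001, -1.0]]
force: [2.1, 0.0, 2.0]
opening: 0.0236
```

```bash
cat > q.py <<'E'
from bench import *
s=sense();print(s['t'],s['ee_pos'].round(4),s['force'].round(1),s['wrist_torque'].round(2),s['joint_pos'][5].round(3),s['joint_efforts'][5].round(2),s['opening'])
E
python3 q.py
```

```text
14.2833 [ 0.5997 -0.2089  0.1933] [2.1 0.  2. ] [ 0.21 -0.81  0.13] 0.243 -0.34 0.02355877023172114
```

{"op": "jog_arm", "data": {
  "commands": [
    [0, 0, 0, 0, 0, 0.05],
    [0, 0, 0, 0, 0, 0.05]
  ]
}}

```text
t: 14.45
ee_pos: [0.5996, -0.209, 0.1933]
ee_rot: [[-0.779, 0.627, 0.003], [0.627, 0.779, -0.001], [-0.003, 0.001, -1.0]]
force: [3.4, 1.0, 2.6]
opening: 0.0231
```

```bash
python3 q.py
```

```text
14.45 [ 0.5996 -0.209   0.1933] [3.4 1.  2.6] [ 0.23 -0.82  0.16] 0.343 -0.34 0.023057708952199597
```

{"op": "jog_arm", "data": {
  "commands": [
    [0, 0, 0, 0, 0, 0.06],
    [0, 0, 0, 0, 0, 0.06],
    [0, 0, 0, 0, 0, 0.06]
  ]
}}

```text
t: 14.7
ee_pos: [0.5996, -0.2091, 0.1933]
ee_rot: [[-0.654, 0.756, 0.003], [0.756, 0.654, -0.002], [-0.003, 0.001, -1.0]]
force: [2.5, -0.7, 1.0]
opening: 0.0235
```

```bash
python3 q.py
```

```text
14.7 [ 0.5996 -0.2091  0.1933] [ 2.5 -0.7  1. ] [ 0.12 -0.86  0.55] 0.522 0.0 0.023518751352020098
```

{"op": "jog_arm", "data": {
  "commands": [
    [0, 0, 0, 0, 0, 0.06],
    [0, 0, 0, 0, 0, 0.06],
    [0, 0, 0, 0, 0, 0.06]
  ]
}}

```text
t: 14.95
ee_pos: [0.5996, -0.2091, 0.1933]
ee_rot: [[-0.509, 0.861, 0.003], [0.861, 0.509, -0.002], [-0.003, 0.001, -1.0]]
force: [2.3, 0.6, 1.2]
opening: 0.0236
```

```bash
python3 q.py
```

```text
14.95 [ 0.5996 -0.2091  0.1933] [2.3 0.6 1.2] [ 0.08 -0.82  0.65] 0.702 0.0 0.02360352825847577
```

{"op": "jog_arm", "data": {
  "commands": [
    [0, 0, 0, 0, 0, 0.06],
    [0, 0, 0, 0, 0, 0.06],
    [0, 0, 0, 0, 0, 0.06]
  ]
}}

```text
t: 15.2
ee_pos: [0.5995, -0.2092, 0.1933]
ee_rot: [[-0.345, 0.938, 0.003], [0.938, 0.345, -0.002], [-0.003, 0.002, -1.0]]
force: [3.1, 0.5, 1.7]
opening: 0.023
```

```bash
python3 q.py
```

```text
15.2 [ 0.5995 -0.2092  0.1933] [3.1 0.5 1.7] [ 0.06 -0.77  0.3 ] 0.883 -0.33 0.02301209682248626
```

```bash
python3 - <<'E'
from h import *
im,c,s=shot("wrist","w_turn")
E
```

```text
(no output)
```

View pics/w_turn.png

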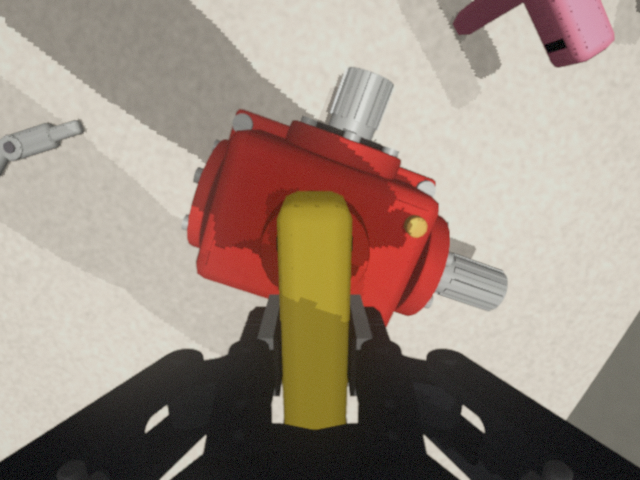

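Bar (315,300) is still square in the jaws, so the plug has turned with the key. Continuing.

{"op": "jog_arm", "data": {
  "commands": [
    [0, 0, 0, 0, 0, 0.05],
    [0, 0, 0, 0, 0, 0.05],
    [0, 0, 0, 0, 0, 0]
  ]
}}

```text
t: 15.5
ee_pos: [0.5994, -0.2092, 0.1933]
ee_rot: [[-0.252, 0.968, 0.003], [0.968, 0.252, -0.002], [-0.002, 0.002, -1.0]]
force: [2.7, -0.8, 3.5]
opening: 0.0231
```

```bash
python3 q.py
```

```text
15.5 [ 0.5994 -0.2092  0.1933] [ 2.7 -0.8  3.5] [-0.03 -0.94 -0.02] 0.981 0.28 0.02309414290140696
```

{"op": "jog_arm", "data": {
  "commands": [
    [0, 0, 0, 0, 0, 0.05],
    [0, 0, 0, 0, 0, 0.05],
    [0, 0, 0, 0, 0, 0]
  ]
}}

```text
t: 15.75
ee_pos: [0.5993, -0.2092, 0.1932]
ee_rot: [[-0.155, 0.988, 0.002], [0.988, 0.155, -0.002], [-0.002, 0.002, -1.0]]
force: [2.7, -0.2, 1.8]
opening: 0.023
```

```bash
python3 q.py
```

```text
15.75 [ 0.5993 -0.2092  0.1932] [ 2.7 -0.2  1.8] [-0.17 -0.85  0.01] 1.08 0.32 0.023029307540090638
```

{"op": "jog_arm", "data": {
  "commands": [
    [0, 0, 0, 0, 0, 0.05],
    [0, 0, 0, 0, 0, 0.05],
    [0, 0, 0, 0, 0, 0]
  ]
}}

```text
t: 16.0
ee_pos: [0.599, -0.2092, 0.1933]
ee_rot: [[-0.056, 0.998, 0.002], [0.998, 0.056, -0.002], [-0.002, 0.002, -1.0]]
force: [1.4, -0.9, 4.2]
opening: 0.0234
```

```bash
python3 q.py
```

```text
16.0 [ 0.599  -0.2092  0.1933] [ 1.4 -0.9  4.2] [-0.25 -0.61 -0.05] 1.179 0.33 0.023364020989228372
```

{"op": "jog_arm", "data": {
  "commands": [
    [0, 0, 0, 0, 0, 0.05],
    [0, 0, 0, 0, 0, 0.05]
  ]
}}

```text
t: 16.17
ee_pos: [0.5989, -0.2092, 0.1932]
ee_rot: [[0.044, 0.999, 0.002], [0.999, -0.044, -0.002], [-0.002, 0.002, -1.0]]
force: [3.4, -1.5, 4.5]
opening: 0.0232
```

```bash
python3 q.py
```

```text
16.1667 [ 0.5989 -0.2092  0.1932] [ 3.4 -1.5  4.5] [-0.4  -0.66  0.07] 1.28 -0.47 0.02321679068555867
```

{"op": "jog_arm", "data": {
  "commands": [
    [0, 0, 0, 0, 0, 0.05],
    [0, 0, 0, 0, 0, 0.05]
  ]
}}

```text
t: 16.33
ee_pos: [0.5991, -0.2093, 0.1932]
ee_rot: [[0.144, 0.99, 0.002], [0.99, -0.144, -0.002], [-0.002, 0.002, -1.0]]
force: [1.8, -2.0, 4.8]
opening: 0.0235
```

```bash
python3 q.py
```

```text
16.3333 [ 0.5991 -0.2093  0.1932] [ 1.8 -2.   4.8] [-0.39 -0.76  0.04] 1.38 -0.43 0.023475412406108915
```

{"op": "jog_arm", "data": {
  "commands": [
    [0, 0, 0, 0, 0, 0.05],
    [0, 0, 0, 0, 0, 0.05]
  ]
}}

```text
t: 16.5
ee_pos: [0.5992, -0.2092, 0.1932]
ee_rot: [[0.241, 0.97, 0.002], [0.97, -0.241, -0.002], [-0.001, 0.002, -1.0]]
force: [2.5, -0.9, 4.4]
opening: 0.0229
```

```bash
python3 q.py;python3 - <<'E'
from h import *
sd,cs,_=shot("side","s_t2");tp,ct,_=shot("top","t_t2")
a=np.hstack([sd[70:270,230:450],tp[140:340,330:550]])
cv2.imwrite("pics/t2.png",cv2.resize(a,(800,364),interpolation=2)[:,:,::-1])
E
```

```text
16.5 [ 0.5992 -0.2092  0.1932] [ 2.5 -0.9  4.4] [-0.42 -0.79  0.36] 1.479 -0.16 0.0228870219329337
```

View pics/t2.png

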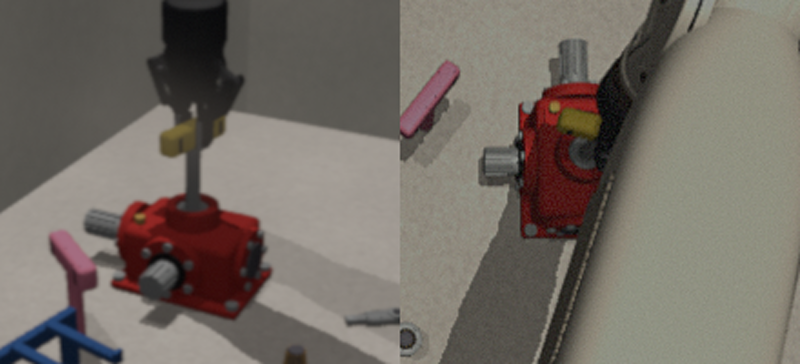

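{"op": "jog_arm", "data": {
  "commands": [
    [0, 0, 0, 0, 0, 0.05],
    [0, 0, 0, 0, 0, 0.03]
  ]
}}

```text
t: 16.77
ee_pos: [0.5991, -0.2092, 0.1932]
ee_rot: [[0.317, 0.948, 0.002], [0.948, -0.317, -0.002], [-0.001, 0.002, -1.0]]
force: [2.6, -1.2, 6.0]
opening: 0.0231
```

```bash
python3 q.py
```

```text
16.7667 [ 0.5991 -0.2092  0.1932] [ 2.6 -1.2  6. ] [-0.53 -0.7   0.57] 1.558 0.36 0.023068494324011025
```

{"op": "jog_arm", "data": {
  "commands": [
    [0, 0, 0, 0, 0, 0],
    [0, 0, 0, 0, 0, 0]
  ]
}}

```text
t: 16.93
ee_pos: [0.5991, -0.2092, 0.1933]
ee_rot: [[0.315, 0.949, 0.002], [0.949, -0.315, -0.002], [-0.001, 0.002, -1.0]]
force: [2.4, -2.4, 4.5]
opening: 0.0229
```

```bash
python3 q.py
```

```text
16.9333 [ 0.5991 -0.2092  0.1933] [ 2.4 -2.4  4.5] [-0.56 -0.79  0.42] 1.556 0.42 0.022878190323383358
```

{"op": "jog_arm", "data": {
  "commands": [
    [0, 0, 0, 0, 0, 0.05],
    [0, 0, 0, 0, 0, 0.05],
    [0, 0, 0, 0, 0, 0]
  ]
}}

```text
t: 17.18
ee_pos: [0.5991, -0.2092, 0.1932]
ee_rot: [[0.41, 0.912, 0.002], [0.912, -0.41, -0.002], [-0.001, 0.002, -1.0]]
force: [2.3, -0.6, 5.4]
opening: 0.0232
```

```bash
python3 q.py; python3 -c "
from h import *
shot('wrist','w_turn2')"
```

```text
17.1833 [ 0.5991 -0.2092  0.1932] [ 2.3 -0.6  5.4] [-0.49 -0.7   0.42] 1.658 0.71 0.023230448948424583
```

View pics/w_turn2.png

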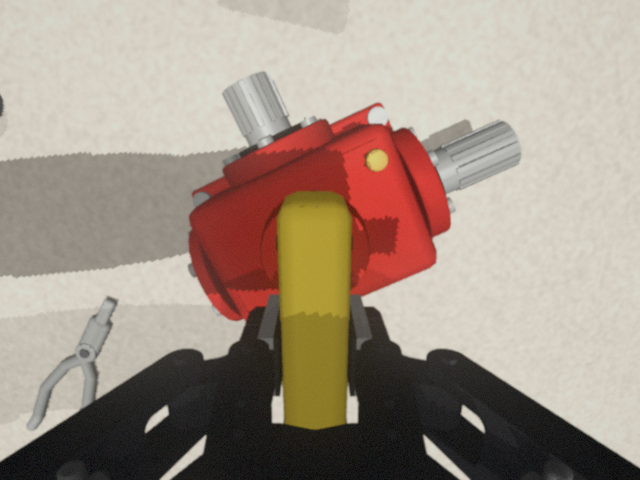

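{"op": "jog_arm", "data": {
  "commands": [
    [0, 0, 0, 0, 0, -0.08],
    [0, 0, 0, 0, 0, -0.08],
    [0, 0, 0, 0, 0, -0.08],
    [0, 0, 0, 0, 0, 0],
    [0, 0, 0, 0, 0, 0]
  ]
}}

```text
t: 17.65
ee_pos: [0.5992, -0.2092, 0.1933]
ee_rot: [[0.181, 0.984, 0.002], [0.984, -0.181, -0.002], [-0.001, 0.003, -1.0]]
force: [2.7, -0.7, 5.5]
opening: 0.0237
```

```bash
python3 q.py
```

```text
17.65 [ 0.5992 -0.2092  0.1933] [ 2.7 -0.7  5.5] [-0.46 -0.78  0.  ] 1.417 -0.01 0.023705033926002105
```

{"op": "jog_arm", "data": {
  "commands": [
    [0, 0, -0.005, 0, 0, 0],
    [0, 0, -0.005, 0, 0, 0],
    [0, 0, -0.005, 0, 0, 0],
    [0, 0, -0.005, 0, 0, 0],
    [0, 0, -0.01, 0, 0, 0]
  ]
}}

```text
t: 18.07
ee_pos: [0.5968, -0.2081, 0.2082]
ee_rot: [[0.181, 0.983, -0.016], [0.983, -0.181, 0.005], [0.002, -0.017, -1.0]]
force: [1.1, -0.2, -6.0]
opening: 0.023
```

{"op": "jog_arm", "data": {
  "commands": [
    [0, 0, -0.02, 0, 0, 0],
    [0, 0, -0.03, 0, 0, 0],
    [0, 0, 0, 0, 0, 0],
    [0, 0, 0, 0, 0, 0]
  ]
}}

```text
t: 18.4
ee_pos: [0.5981, -0.2084, 0.272]
ee_rot: [[0.182, 0.983, -0.001], [0.983, -0.182, 0.0], [0.0, -0.001, -1.0]]
force: [0.0, -0.2, -3.7]
opening: 0.023
```

```bash
python3 - <<'E'
from h import *
s=sense();print(s['t'],s['ee_pos'],s['joint_pos'],s['force'])
sd,cs,_=shot("side","s_out")
a=sd[60:200,250:420];cv2.imwrite("pics/so.png",cv2.resize(a,None,fx=4,fy=4,interpolation=2)[:,:,::-1])
E
```

```text
18.4 [ 0.5981168  -0.20842549  0.27195733] [-3.35229036e-01  5.13990283e-01  5.10404356e-01  1.56861392e+00
 -1.70496708e-04  1.41867836e+00] [ 0.03453777 -0.16260091 -3.7480793 ]
```

View pics/so.png

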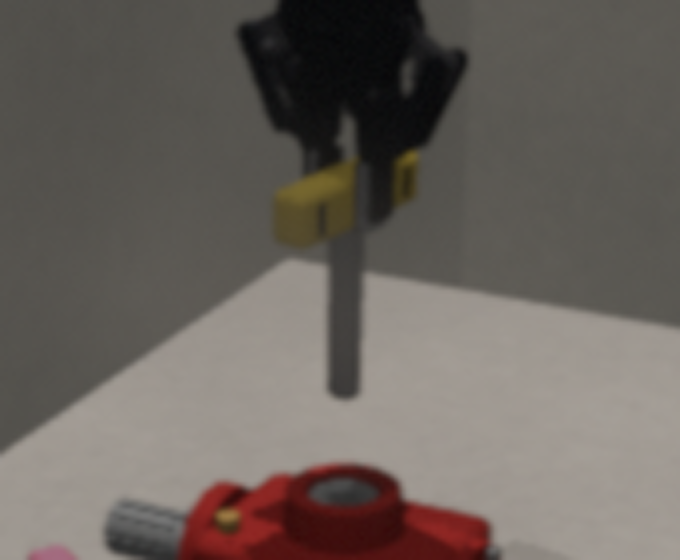

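Key is out and still held upright (tip at about (336,158) in the side picture). Next I get the fork's position from the earlier wrist picture before travelling back.

```bash
python3 - <<'E'
from h import *
im=cv2.imread("pics/w_key.png");a=im[130:340,225:400];cv2.imwrite("pics/fk.png",cv2.resize(a,None,fx=2.8,fy=2.8,interpolation=2))
E
```

```text
(no output)
```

View pics/fk.png

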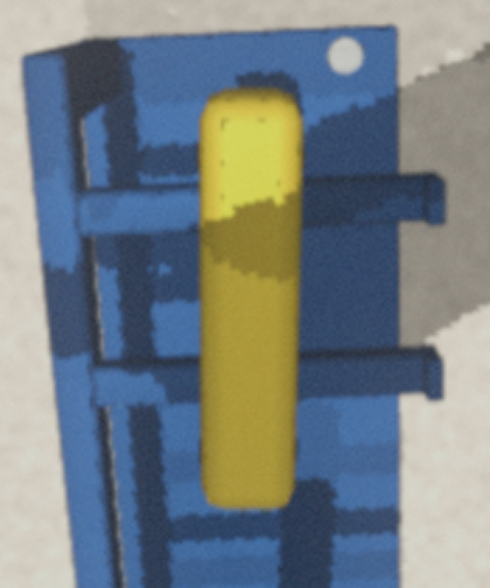

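```bash
python3 - <<'E'
from h import *
np.set_printoptions(precision=4,suppress=True)
s={'ee_pos':np.array([.5632,.1393,.2522]),'ee_rot':np.array([[-.2374,-.9714,.0018],[-.9714,.2374,.0003],[-.0007,-.0017,-1]])}
c=cam("wrist",s)
u=lambda x,y:(225+x/2.8,130+y/2.8)
W=onz(c,[u(420,199),u(420,374),u(92,212),u(100,383),u(443,287),u(420,287),u(96,298)],.125);print(W)
d=W[6]-W[5];d/=np.linalg.norm(d);print('rack x dir',d,np.degrees(np.arctan2(d[1],d[0])),'tip',W[4],'root',W[6])
o=W[4]+d*.045;print('fork origin',o,'spacing',np.linalg.norm(W[0]-W[1]))
k=np.array([.5655,.1383,.125])-o;print('grasped key in fork frame',k@d,k@[-d[1],d[0],0])
E
```

```text
[[0.5137 0.1252 0.125 ]
 [0.5229 0.172  0.125 ]
 [0.5964 0.1085 0.125 ]
 [0.6074 0.1541 0.125 ]
 [0.5124 0.1496 0.125 ]
 [0.5183 0.1482 0.125 ]
 [0.6018 0.1309 0.125 ]]
rack x dir [ 0.9792 -0.2027  0.    ] -11.693712533169956 tip [0.5124 0.1496 0.125 ] root [0.6018 0.1309 0.125 ]
fork origin [0.5564 0.1405 0.125 ] spacing 0.04765895176985116
grasped key in fork frame 0.00931586568659029 -0.0002994246714055121
```

{"op": "jog_arm", "data": {
  "commands": [
    [0, 0, 0, 0, 0, 0.02],
    [0.0371, -0.0117, 0, 0, 0, 0],
    [0.0371, -0.0117, 0, 0, 0, 0],
    [0.0371, -0.0117, 0, 0, 0, 0],
    [0.0371, -0.0117, 0, 0, 0, 0]
  ]
}}

```text
t: 18.87
ee_pos: [0.581, -0.0523, 0.2699]
ee_rot: [[0.205, 0.979, -0.005], [0.979, -0.205, 0.001], [-0.0, -0.005, -1.0]]
force: [1.5, 0.4, -4.1]
opening: 0.0229
```

{"op": "jog_arm", "data": {
  "commands": [
    [0.0371, -0.0117, 0, 0, 0, 0],
    [0.0371, -0.0117, 0, 0, 0, 0],
    [0.0371, -0.0117, 0, 0, 0, 0],
    [0.0371, -0.0117, 0, 0, 0, 0],
    [0.0368, -0.012, 0, 0, 0, 0]
  ]
}}

```text
t: 19.28
ee_pos: [0.5611, 0.1411, 0.2702]
ee_rot: [[0.204, 0.979, -0.004], [0.979, -0.204, -0.001], [-0.002, -0.004, -1.0]]
force: [1.3, 0.2, -4.0]
opening: 0.0231
```

{"op": "jog_arm", "data": {
  "commands": [
    [0, 0, 0, 0, 0, 0],
    [0, 0, 0, 0, 0, 0],
    [0, 0, 0, 0, 0, 0],
    [0, 0, 0, 0, 0, 0]
  ]
}}

```text
t: 19.62
ee_pos: [0.5626, 0.1385, 0.2712]
ee_rot: [[0.205, 0.979, -0.002], [0.979, -0.205, -0.001], [-0.001, -0.002, -1.0]]
force: [-0.4, 0.1, -3.9]
opening: 0.0234
```

```bash
python3 - <<'E'
from plugm import *
tp,ct,s=shot("top","t_after");sd,cs,s=shot("side","s_after");wr,cw,s=shot("wrist","w_rack")
print(s['t'],s['ee_pos'],s['ee_rot'][:,0],s['joint_pos'])
t0=cv2.imread("pics/top0.png")[:,:,::-1].copy()
for im in(t0,tp): print('--');gradhex(im,ct,(.5985,-.2106),.1105)
a=np.hstack([im[195:250,405:460] for im in(t0,tp)]);cv2.imwrite("pics/pl.png",cv2.resize(a,(800,400),interpolation=2)[:,:,::-1])
E
```

```text
19.7167 [0.563  0.1382 0.2718] [ 0.2057  0.9786 -0.0007] [ 0.2408  0.3936  0.3232  1.5015 -0.0002  2.0188]
--
(5, 14) 0.3352924 flat normal 9.211141
(6, 10) 0.48117235 flat normal 6.8454933
(8, 12) 0.5148415 flat normal 9.64463
(9, 14) 0.34858477 flat normal 10.790742
--
(5, 14) 0.33773816 flat normal 13.304368
(6, 10) 0.33139476 flat normal 13.477869
(8, 12) 0.43836662 flat normal 13.105069
(9, 14) 0.37585238 flat normal 13.354101
```

View pics/pl.png

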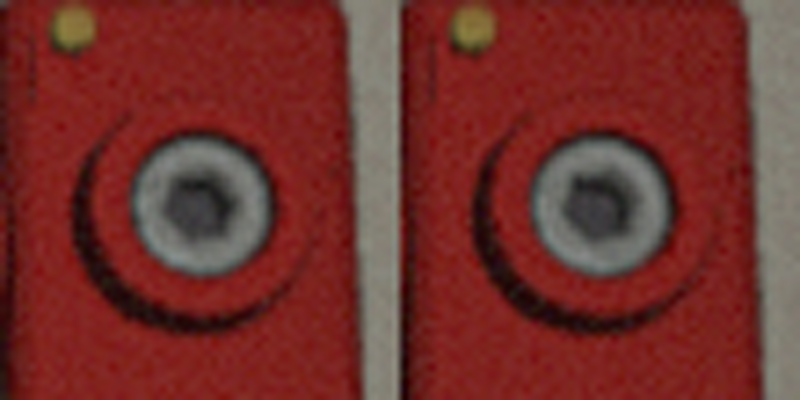

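View pics/w_rack.png

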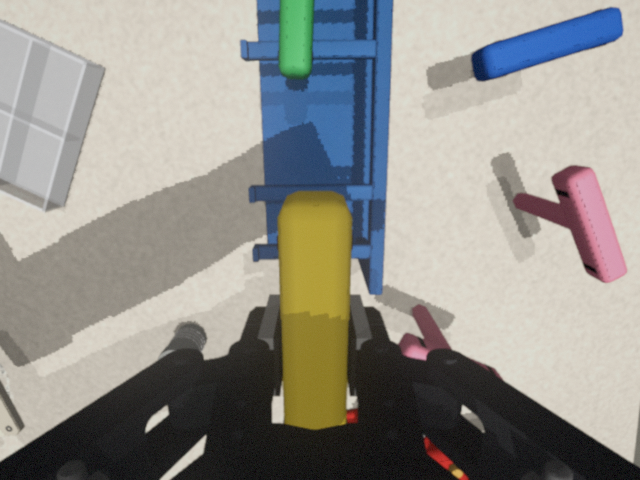

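View pics/s_after.png

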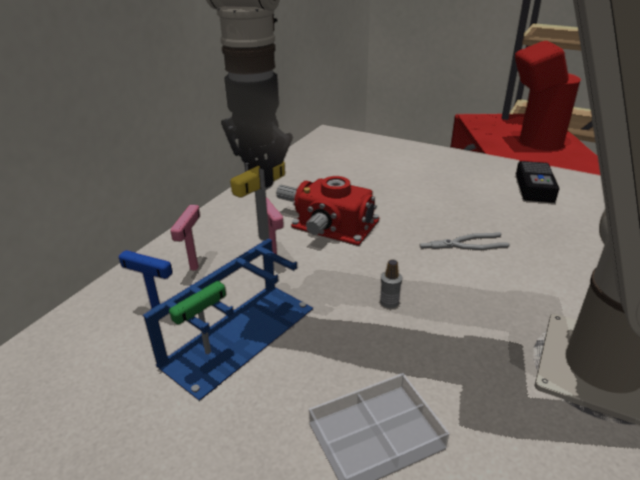

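```bash
python3 - <<'E'
from h import *
np.set_printoptions(precision=4,suppress=True)
ct=cam("top");C=onz(ct,[[432.25,222.85]],.111)[0]
W=onz(ct,[[425.5,163],[375,230.5]],.054)
for w in W: d=w-C;print(w,d,np.hypot(*d[:2]),np.degrees(np.arctan2(d[1],d[0])))
t=cv2.imread("pics/top0.png");cv2.imwrite("pics/gb.png",cv2.resize(t[150:285,365:465],None,fx=5,fy=5,interpolation=2)[:,:,:][:600])
E
```

```text
[ 0.7546 -0.2109  0.054 ] [ 0.1562 -0.0002 -0.057 ] 0.15622649428481908 -0.062020737364799336
[ 0.5916 -0.093   0.054 ] [-0.0067  0.1177 -0.057 ] 0.11793703193048752 93.27299637173054
```

View pics/gb.png

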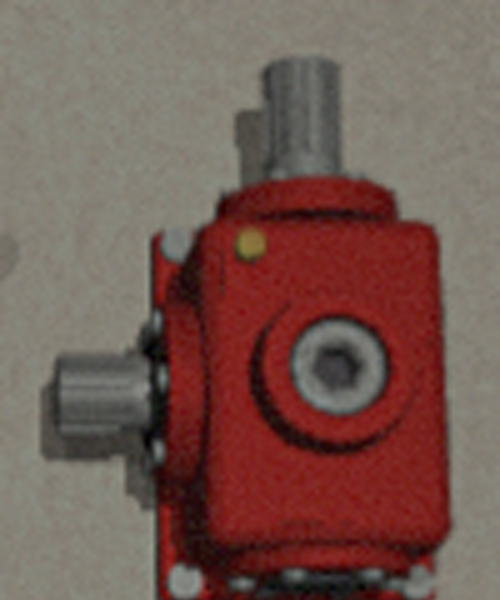

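The plug's hex normal is now about 13°, and was about 9° before. The gearbox sits at about 1.5°. The torque pattern repeated every 60°, so the key was probably ratcheting at the stop, and my back-off dragged the plug loose by about 0.2 rad. I'll re-seat the key, turn home gently with only a small back-off, and check again before hanging it.

{"op": "jog_arm", "data": {
  "commands": [
    [0, 0, 0, 0, 0, -0.109],
    [0, 0, 0, 0, 0, -0.109],
    [0, 0, 0, 0, 0, -0.109],
    [0, 0, 0, 0, 0, -0.108],
    [-0.038, -0.0048, 0, 0, 0, 0]
  ]
}}

```text
t: 20.18
ee_pos: [0.5669, 0.1061, 0.2721]
ee_rot: [[-0.238, 0.971, -0.0], [0.971, 0.238, 0.005], [0.005, 0.001, -1.0]]
force: [2.1, -1.7, -3.0]
opening: 0.0229
```

{"op": "jog_arm", "data": {
  "commands": [
    [-0.0385, -0.0048, 0, 0, 0, 0],
    [-0.0385, -0.0048, 0, 0, 0, 0],
    [-0.0385, -0.0048, 0, 0, 0, 0],
    [-0.0385, -0.0048, 0, 0, 0, 0],
    [-0.0385, -0.0048, 0, 0, 0, 0]
  ]
}}

```text
t: 20.6
ee_pos: [0.5872, -0.0943, 0.2725]
ee_rot: [[-0.226, 0.974, 0.0], [0.974, 0.226, -0.0], [-0.0, 0.0, -1.0]]
force: [0.6, 0.2, -3.2]
opening: 0.0232
```

{"op": "jog_arm", "data": {
  "commands": [
    [-0.0385, -0.0048, 0, 0, 0, 0],
    [-0.0385, -0.0048, 0, 0, 0, 0],
    [-0.0385, -0.0048, 0, 0, 0, 0],
    [0, 0, 0, 0, 0, 0],
    [0, 0, 0, 0, 0, 0]
  ]
}}

```text
t: 21.02
ee_pos: [0.599, -0.2109, 0.2714]
ee_rot: [[-0.222, 0.975, -0.001], [0.975, 0.222, 0.0], [0.001, -0.001, -1.0]]
force: [-0.2, 0.2, -3.2]
opening: 0.0228
```

{"op": "jog_arm", "data": {
  "commands": [
    [0, 0, 0, 0, 0, 0],
    [0, 0, 0, 0, 0, 0],
    [0, 0, 0, 0, 0, 0]
  ]
}}

```text
t: 21.27
ee_pos: [0.5999, -0.2059, 0.2726]
ee_rot: [[-0.229, 0.973, 0.0], [0.973, 0.229, 0.0], [0.0, 0.0, -1.0]]
force: [0.1, 0.1, -3.4]
opening: 0.0232
```

```bash
python3 q.py; python3 -c "
from bench import *
print(sense()['ee_rot'])"
```

```text
21.2667 [ 0.5999 -0.2059  0.2726] [ 0.1  0.1 -3.4] [ 0.01  0.03 -0.  ] 1.009 0.0 0.023209359647854998
[[-2.29329091e-01  9.73348930e-01  1.71373700e-04]
 [ 9.73348937e-01  2.29329063e-01  1.67584233e-04]
 [ 1.23816964e-04  2.05238348e-04 -9.99999971e-01]]
```

{"op": "jog_arm", "data": {
  "commands": [
    [-0.0028, -0.0016, 0.02, 0, 0, 0],
    [0, 0, 0.02, 0, 0, 0],
    [0, 0, 0.01, 0, 0, 0],
    [0, 0, 0, 0, 0, 0],
    [0, 0, 0, 0, 0, 0]
  ]
}}

```text
t: 21.68
ee_pos: [0.5987, -0.2091, 0.2221]
ee_rot: [[-0.229, 0.973, -0.001], [0.973, 0.229, 0.001], [0.001, -0.001, -1.0]]
force: [0.2, -1.0, -3.4]
opening: 0.0232
```

{"op": "jog_arm", "data": {
  "commands": [
    [0, 0, 0, 0, 0, 0],
    [0, 0, 0, 0, 0, 0]
  ]
}}

```text
t: 21.85
ee_pos: [0.5999, -0.2101, 0.224]
ee_rot: [[-0.228, 0.974, 0.003], [0.974, 0.228, -0.001], [-0.002, 0.002, -1.0]]
force: [0.0, -0.3, -3.6]
opening: 0.0233
```

{"op": "jog_arm", "data": {
  "commands": [
    [0, 0, 0.005, 0, 0, 0],
    [0, 0, 0.005, 0, 0, 0],
    [0, 0, 0.003, 0, 0, 0],
    [0, 0, 0, 0, 0, 0],
    [0, 0, 0, 0, 0, 0]
  ]
}}

```text
t: 22.27
ee_pos: [0.5986, -0.2101, 0.2087]
ee_rot: [[-0.228, 0.974, -0.001], [0.974, 0.228, 0.0], [0.001, -0.001, -1.0]]
force: [0.3, 0.2, -2.7]
opening: 0.0229
```

{"op": "jog_arm", "data": {
  "commands": [
    [0, 0, 0.002, 0, 0, 0],
    [0, 0, 0.002, 0, 0, 0],
    [0, 0, 0, 0, 0, 0],
    [0, 0, 0, 0, 0, 0]
  ]
}}

```text
t: 22.6
ee_pos: [0.5992, -0.21, 0.2055]
ee_rot: [[-0.228, 0.974, 0.001], [0.974, 0.228, 0.0], [0.0, 0.001, -1.0]]
force: [-0.4, 0.4, -2.1]
opening: 0.023
```

{"op": "jog_arm", "data": {
  "commands": [
    [0.001, 0, 0.001, 0, 0, 0],
    [0, 0, 0.001, 0, 0, 0],
    [0, 0, 0, 0, 0, 0],
    [0, 0, 0, 0, 0, 0]
  ]
}}

```text
t: 22.93
ee_pos: [0.5986, -0.2092, 0.203]
ee_rot: [[-0.228, 0.974, -0.0], [0.974, 0.228, 0.0], [0.0, -0.0, -1.0]]
force: [0.1, 0.1, -3.6]
opening: 0.023
```

{"op": "jog_arm", "data": {
  "commands": [
    [0, 0, 0.001, 0, 0, 0],
    [0, 0, 0.001, 0, 0, 0],
    [0, 0, 0, 0, 0, 0],
    [0, 0, 0, 0, 0, 0]
  ]
}}

```text
t: 23.27
ee_pos: [0.5986, -0.2092, 0.2011]
ee_rot: [[-0.228, 0.974, -0.0], [0.974, 0.228, 0.0], [0.0, -0.0, -1.0]]
force: [-0.2, 0.2, -3.6]
opening: 0.0232
```

{"op": "jog_arm", "data": {
  "commands": [
    [0, 0, 0.002, 0, 0, 0],
    [0, 0, 0.002, 0, 0, 0],
    [0, 0, 0.002, 0, 0, 0],
    [0, 0, 0.002, 0, 0, 0],
    [0, 0, 0, 0, 0, 0]
  ]
}}

```text
t: 23.68
ee_pos: [0.5987, -0.2092, 0.1942]
ee_rot: [[-0.228, 0.974, 0.001], [0.974, 0.228, -0.0], [-0.0, 0.001, -1.0]]
force: [-0.7, -0.0, 1.7]
opening: 0.0232
```

{"op": "jog_arm", "data": {
  "commands": [
    [0, 0, 0, 0, 0, 0],
    [0, 0, 0, 0, 0, 0]
  ]
}}

```text
t: 23.85
ee_pos: [0.5988, -0.2093, 0.1942]
ee_rot: [[-0.228, 0.974, 0.001], [0.974, 0.228, -0.0], [-0.001, 0.001, -1.0]]
force: [-1.7, 0.7, 3.5]
opening: 0.0231
```

```bash
python3 q.py
```

```text
23.85 [ 0.5988 -0.2093  0.1942] [-1.7  0.7  3.5] [ 0.04  0.59 -0.03] 1.005 0.0 0.023123518060112175
```

{"op": "jog_arm", "data": {
  "commands": [
    [0, 0, 0, 0, 0, 0.05],
    [0, 0, 0, 0, 0, 0.05],
    [0, 0, 0, 0, 0, 0]
  ]
}}

```text
t: 24.1
ee_pos: [0.5991, -0.2093, 0.1941]
ee_rot: [[-0.129, 0.992, 0.001], [0.992, 0.129, -0.0], [-0.001, 0.001, -1.0]]
force: [-0.9, -0.4, 2.6]
opening: 0.0232
```

```bash
python3 q.py
```

```text
24.1 [ 0.5991 -0.2093  0.1941] [-0.9 -0.4  2.6] [0.18 0.39 0.01] 1.105 0.35 0.023210732144515783
```

{"op": "jog_arm", "data": {
  "commands": [
    [0, 0, 0, 0, 0, 0.04],
    [0, 0, 0, 0, 0, 0.04],
    [0, 0, 0, 0, 0, 0]
  ]
}}

```text
t: 24.35
ee_pos: [0.5991, -0.2091, 0.1941]
ee_rot: [[-0.051, 0.999, 0.001], [0.999, 0.051, -0.0], [-0.0, 0.001, -1.0]]
force: [-0.9, 1.2, 4.0]
opening: 0.0228
```

```bash
python3 q.py
```

```text
24.35 [ 0.5991 -0.2091  0.1941] [-0.9  1.2  4. ] [0.3  0.39 0.09] 1.184 0.3 0.022795718417641126
```

{"op": "jog_arm", "data": {
  "commands": [
    [0, 0, 0, 0, 0, 0.04],
    [0, 0, 0, 0, 0, 0.04],
    [0, 0, 0, 0, 0, 0]
  ]
}}

```text
t: 24.6
ee_pos: [0.5991, -0.2091, 0.1941]
ee_rot: [[0.029, 1.0, 0.001], [1.0, -0.029, -0.0], [0.0, 0.001, -1.0]]
force: [-1.6, 1.7, 5.5]
opening: 0.0232
```

```bash
python3 q.py
```

```text
24.6 [ 0.5991 -0.2091  0.1941] [-1.6  1.7  5.5] [0.36 0.42 0.11] 1.263 0.36 0.0231938609801248
```

{"op": "jog_arm", "data": {
  "commands": [
    [0, 0, 0, 0, 0, 0.03],
    [0, 0, 0, 0, 0, 0.03],
    [0, 0, 0, 0, 0, 0]
  ]
}}

```text
t: 24.85
ee_pos: [0.5991, -0.209, 0.1941]
ee_rot: [[0.088, 0.996, 0.001], [0.996, -0.088, 0.0], [0.0, 0.001, -1.0]]
force: [-0.8, 1.1, 5.0]
opening: 0.0229
```

```bash
python3 q.py
```

```text
24.85 [ 0.5991 -0.209   0.1941] [-0.8  1.1  5. ] [0.35 0.53 0.05] 1.323 0.29 0.022911912338089892
```

{"op": "jog_arm", "data": {
  "commands": [
    [0, 0, 0, 0, 0, 0.03],
    [0, 0, 0, 0, 0, 0.03],
    [0, 0, 0, 0, 0, 0]
  ]
}}

```text
t: 25.1
ee_pos: [0.5991, -0.209, 0.1941]
ee_rot: [[0.147, 0.989, 0.001], [0.989, -0.147, 0.0], [0.0, 0.001, -1.0]]
force: [-0.8, 1.1, 5.6]
opening: 0.023
```

```bash
python3 q.py
```

```text
25.1 [ 0.5991 -0.209   0.1941] [-0.8  1.1  5.6] [0.43 0.42 0.13] 1.383 0.29 0.023028497050361026
```

{"op": "jog_arm", "data": {
  "commands": [
    [0, 0, 0, 0, 0, 0.03],
    [0, 0, 0, 0, 0, 0.03],
    [0, 0, 0, 0, 0, 0]
  ]
}}

```text
t: 25.35
ee_pos: [0.5991, -0.209, 0.1941]
ee_rot: [[0.206, 0.978, 0.001], [0.978, -0.206, 0.0], [0.0, 0.001, -1.0]]
force: [-1.6, 1.3, 6.0]
opening: 0.0232
```

```bash
python3 q.py
```

```text
25.35 [ 0.5991 -0.209   0.1941] [-1.6  1.3  6. ] [0.41 0.47 0.15] 1.443 0.35 0.02324879872564404
```

{"op": "jog_arm", "data": {
  "commands": [
    [0, 0, 0, 0, 0, 0.03],
    [0, 0, 0, 0, 0, 0.03],
    [0, 0, 0, 0, 0, 0]
  ]
}}

```text
t: 25.6
ee_pos: [0.5991, -0.2089, 0.1941]
ee_rot: [[0.264, 0.964, 0.001], [0.964, -0.264, 0.0], [0.0, 0.001, -1.0]]
force: [-1.9, 0.9, 5.0]
opening: 0.0235
```

```bash
python3 q.py
```

```text
25.6 [ 0.5991 -0.2089  0.1941] [-1.9  0.9  5. ] [0.49 0.4  0.34] 1.502 0.47 0.023530863469967453
```

{"op": "jog_arm", "data": {
  "commands": [
    [0, 0, 0, 0, 0, 0.03],
    [0, 0, 0, 0, 0, 0.03],
    [0, 0, 0, 0, 0, 0]
  ]
}}

```text
t: 25.85
ee_pos: [0.5991, -0.2089, 0.1941]
ee_rot: [[0.321, 0.947, 0.001], [0.947, -0.321, 0.0], [0.001, 0.001, -1.0]]
force: [-2.1, 1.3, 5.4]
opening: 0.023
```

```bash
python3 q.py
```

```text
25.85 [ 0.5991 -0.2089  0.1941] [-2.1  1.3  5.4] [0.47 0.39 0.41] 1.562 0.59 0.02297208377791529
```

{"op": "jog_arm", "data": {
  "commands": [
    [0, 0, 0, 0, 0, -0.04],
    [0, 0, 0, 0, 0, -0.03],
    [0, 0, 0, 0, 0, 0]
  ]
}}

```text
t: 26.1
ee_pos: [0.5991, -0.209, 0.1941]
ee_rot: [[0.254, 0.967, 0.001], [0.967, -0.254, 0.0], [0.001, 0.001, -1.0]]
force: [-1.8, 1.1, 5.1]
opening: 0.0232
```

```bash
python3 q.py
```

```text
26.1 [ 0.5991 -0.209   0.1941] [-1.8  1.1  5.1] [ 0.4   0.44 -0.06] 1.491 -0.28 0.023184199217798636
```

{"op": "jog_arm", "data": {
  "commands": [
    [0, 0, -0.005, 0, 0, 0],
    [0, 0, -0.005, 0, 0, 0],
    [0, 0, -0.005, 0, 0, 0],
    [0, 0, -0.005, 0, 0, 0],
    [0, 0, -0.01, 0, 0, 0]
  ]
}}

```text
t: 26.52
ee_pos: [0.5975, -0.2089, 0.2192]
ee_rot: [[0.256, 0.967, -0.007], [0.967, -0.256, 0.002], [0.0, -0.008, -1.0]]
force: [-0.9, 0.0, -4.5]
opening: 0.0229
```

{"op": "jog_arm", "data": {
  "commands": [
    [0, 0, -0.02, 0, 0, 0],
    [0, 0, -0.03, 0, 0, 0],
    [0.0371, -0.0117, 0, 0, 0, 0],
    [0.0371, -0.0117, 0, 0, 0, 0],
    [0.0371, -0.0117, 0, 0, 0, 0]
  ]
}}

```text
t: 26.93
ee_pos: [0.5934, -0.0925, 0.2748]
ee_rot: [[0.259, 0.966, 0.002], [0.966, -0.259, -0.001], [-0.0, 0.002, -1.0]]
force: [0.7, 0.2, -4.4]
opening: 0.0231
```

{"op": "jog_arm", "data": {
  "commands": [
    [0.0371, -0.0117, 0, 0, 0, 0],
    [0.0371, -0.0117, 0, 0, 0, 0],
    [0, 0, 0, 0, 0, 0],
    [0, 0, 0, 0, 0, 0]
  ]
}}

```text
t: 27.27
ee_pos: [0.5896, -0.0126, 0.2743]
ee_rot: [[0.252, 0.968, 0.001], [0.968, -0.252, -0.001], [-0.0, 0.001, -1.0]]
force: [-0.0, -0.8, -3.6]
opening: 0.0229
```

```bash
python3 - <<'E'
from plugm import *
tp,ct,s=shot("top","t_after2")
print(s['t'],s['ee_pos'],s['joint_pos'][5])
for f in("top0","t_after","t_after2"):
    im=cv2.imread(f"pics/{f}.png")[:,:,::-1].copy();print(f);gradhex(im,ct,(.5985,-.2106),.1105)
cv2.imwrite("pics/pl2.png",cv2.resize(tp[195:250,405:460],None,fx=8,fy=8,interpolation=2)[:,:,::-1])
E
```

```text
27.2667 [ 0.5896 -0.0126  0.2743] 1.804315753768035
top0
(5, 14) 0.3352924 flat normal 9.211141
(6, 10) 0.48117235 flat normal 6.8454933
(8, 12) 0.5148415 flat normal 9.64463
(9, 14) 0.34858477 flat normal 10.790742
t_after
(5, 14) 0.33773816 flat normal 13.304368
(6, 10) 0.33139476 flat normal 13.477869
(8, 12) 0.43836662 flat normal 13.105069
(9, 14) 0.37585238 flat normal 13.354101
t_after2
(5, 14) 0.36688074 flat normal 3.5248563
(6, 10) 0.45408064 flat normal 2.7459264
(8, 12) 0.5305089 flat normal 3.464073
(9, 14) 0.3890426 flat normal 3.8929553
```

View pics/pl2.png

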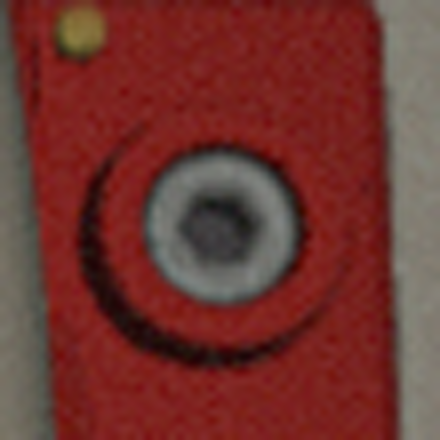

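The hex normal is now about 3°, matching the gearbox yaw (about 1.6°) to within about 1.5°. Torque rose at the same angle on both presses, so the plug is home. Next I hang the key.

{"op": "jog_arm", "data": {
  "commands": [
    [0, 0, 0, 0, 0, -0.05],
    [0.036, -0.0145, 0, 0, 0, 0],
    [0.036, -0.0145, 0, 0, 0, 0],
    [0.036, -0.0145, 0, 0, 0, 0],
    [0.036, -0.0145, 0, 0, 0, 0]
  ]
}}

```text
t: 27.73
ee_pos: [0.5634, 0.1372, 0.2737]
ee_rot: [[0.212, 0.977, 0.0], [0.977, -0.212, -0.001], [-0.0, 0.001, -1.0]]
force: [1.0, -0.3, -3.6]
opening: 0.023
```

{"op": "jog_arm", "data": {
  "commands": [
    [0, 0, 0, 0, 0, 0],
    [0, 0, 0, 0, 0, 0],
    [0, 0, 0, 0, 0, 0],
    [0, 0, 0, 0, 0, 0],
    [0, 0, 0, 0, 0, 0]
  ]
}}

```text
t: 28.15
ee_pos: [0.5637, 0.1362, 0.2734]
ee_rot: [[0.211, 0.977, 0.0], [0.977, -0.211, -0.0], [-0.0, 0.0, -1.0]]
force: [0.8, 0.3, -3.8]
opening: 0.0232
```

{"op": "jog_arm", "data": {
  "commands": [
    [0, 0, 0, 0, 0, 0],
    [0, 0, 0, 0, 0, 0],
    [0, 0, 0, 0, 0, 0]
  ]
}}

```text
t: 28.4
ee_pos: [0.5634, 0.1373, 0.2733]
ee_rot: [[0.21, 0.978, 0.0], [0.978, -0.21, 0.0], [0.0, 0.0, -1.0]]
force: [-0.0, 0.2, -4.3]
opening: 0.0231
```

```bash
python3 q.py; python3 - <<'E'
from h import *
sd,cs,s=shot("side","s_hang0");wr,cw,s=shot("wrist","w_hang0")
a=np.hstack([sd[140:340,180:380],wr[130:330,220:420]]);cv2.imwrite("pics/hang0.png",cv2.resize(a,(800,400),interpolation=2)[:,:,::-1])
E
```

```text
28.4 [0.5634 0.1373 0.2733] [-0.   0.2 -4.3] [0.01 0.   0.02] 2.021 -0.0 0.023125565240489133
```

View pics/hang0.png

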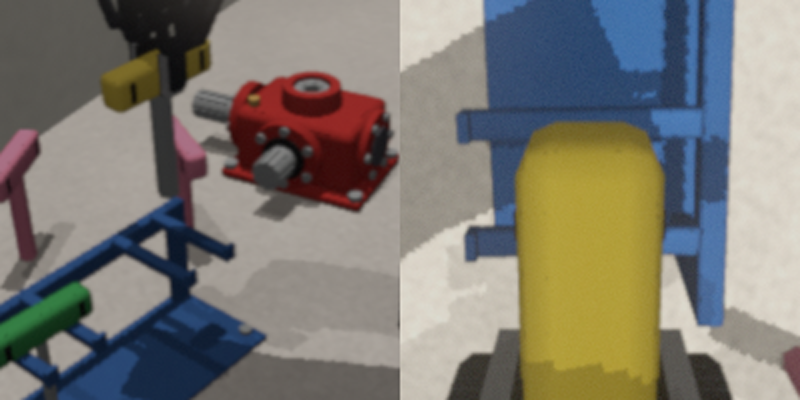

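{"op": "jog_arm", "data": {
  "commands": [
    [0.002, 0, 0.02, 0, 0, 0],
    [0, 0, 0.02, 0, 0, 0],
    [0, 0, 0, 0, 0, 0],
    [0, 0, 0, 0, 0, 0]
  ]
}}

```text
t: 28.83
ee_pos: [0.5626, 0.1398, 0.2323]
ee_rot: [[0.208, 0.978, -0.003], [0.978, -0.208, -0.001], [-0.002, -0.003, -1.0]]
force: [0.2, -0.2, -3.4]
opening: 0.0227
```

{"op": "jog_arm", "data": {
  "commands": [
    [0, 0, 0.015, 0, 0, 0],
    [0, 0, 0.015, 0, 0, 0],
    [0, 0, 0.015, 0, 0, 0],
    [0, 0, 0, 0, 0, 0]
  ]
}}

```text
t: 29.17
ee_pos: [0.5625, 0.1397, 0.1867]
ee_rot: [[0.208, 0.978, -0.003], [0.978, -0.208, -0.001], [-0.002, -0.003, -1.0]]
force: [-1.7, -0.0, -4.9]
opening: 0.023
```

{"op": "jog_arm", "data": {
  "commands": [
    [0, 0, 0.02, 0, 0, 0],
    [0, 0, 0.02, 0, 0, 0],
    [0, 0, 0.014, 0, 0, 0],
    [0, 0, 0, 0, 0, 0],
    [0, 0, 0, 0, 0, 0]
  ]
}}

```text
t: 29.58
ee_pos: [0.5639, 0.1401, 0.1353]
ee_rot: [[0.208, 0.978, 0.0], [0.978, -0.208, 0.0], [0.0, 0.0, -1.0]]
force: [0.4, -0.8, -3.3]
opening: 0.0233
```

```bash
python3 q.py; python3 - <<'E'
from h import *
sd,cs,s=shot("side","s_hang1")
cv2.imwrite("pics/hang1.png",cv2.resize(sd[180:340,160:340],(720,640-40))[:,:,::-1])
E
```

```text
29.5833 [0.5639 0.1401 0.1353] [ 0.4 -0.8 -3.3] [-0.02  0.01  0.01] 2.024 -0.0 0.023282434213284412
```

View pics/hang1.png

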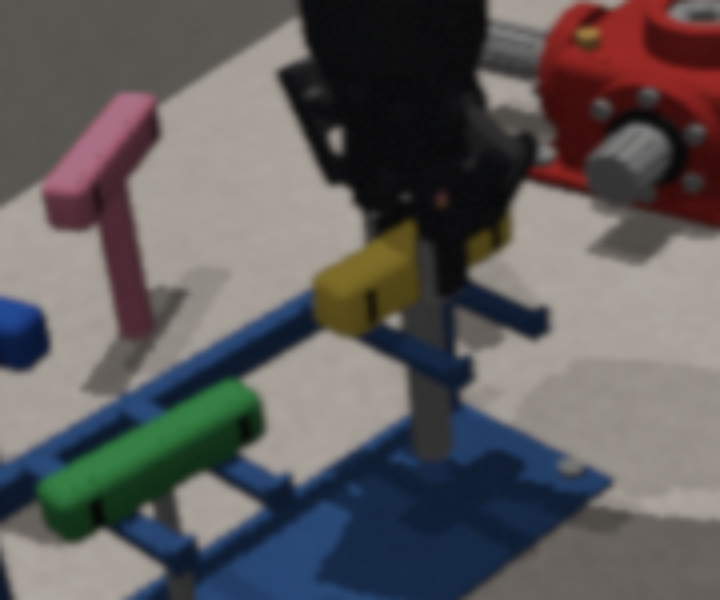

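The shank is centred in the gap. Lowering the last 10 mm until contact.

{"op": "jog_arm", "data": {
  "commands": [
    [0, 0, 0.004, 0, 0, 0],
    [0, 0, 0.003, 0, 0, 0],
    [0, 0, 0.002, 0, 0, 0],
    [0, 0, 0, 0, 0, 0],
    [0, 0, 0, 0, 0, 0]
  ]
}}

```text
t: 30.05
ee_pos: [0.5635, 0.14, 0.1254]
ee_rot: [[0.208, 0.978, -0.0], [0.978, -0.208, -0.0], [-0.0, -0.0, -1.0]]
force: [-0.8, -0.9, -3.4]
opening: 0.0228
```

{"op": "jog_arm", "data": {
  "commands": [
    [0, 0, 0.001, 0, 0, 0],
    [0, 0, 0, 0, 0, 0],
    [0, 0, 0, 0, 0, 0]
  ]
}}

```text
t: 30.3
ee_pos: [0.5638, 0.14, 0.1248]
ee_rot: [[0.208, 0.978, 0.001], [0.978, -0.208, 0.0], [0.0, 0.001, -1.0]]
force: [-0.7, 0.2, -1.5]
opening: 0.0232
```

Contact begins (weight unloading). Open and rise.

{"op": "jog_arm", "data": {
  "commands": [
    [0, 0, 0.0005, 0, 0, 0],
    [0, 0, 0, 0, 0, 0],
    [0, 0, 0, 0, 0, 0]
  ]
}}

```text
t: 30.55
ee_pos: [0.5638, 0.14, 0.1247]
ee_rot: [[0.209, 0.978, 0.001], [0.978, -0.209, 0.0], [0.0, 0.001, -1.0]]
force: [-2.1, -1.5, 4.1]
opening: 0.0229
```

{"op": "jog_arm", "data": {
  "commands": [
    [0, 0, 0, 0, 0, 0],
    [0, 0, 0, 0, 0, 0],
    [0, 0, 0, 0, 0, 0],
    [0, 0, 0, 0, 0, 0],
    [0, 0, 0, 0, 0, 0]
  ],
  "hand": 0.3
}}

```text
t: 30.97
ee_pos: [0.5637, 0.1401, 0.1236]
ee_rot: [[0.208, 0.978, 0.0], [0.978, -0.208, -0.0], [-0.0, 0.0, -1.0]]
force: [-0.4, -0.7, -0.7]
opening: 0.0554
```

{"op": "jog_arm", "data": {
  "commands": [
    [0, 0, -0.01, 0, 0, 0],
    [0, 0, -0.02, 0, 0, 0],
    [0, 0, -0.03, 0, 0, 0],
    [0, 0, -0.03, 0, 0, 0],
    [0, 0, -0.03, 0, 0, 0]
  ]
}}

```text
t: 31.38
ee_pos: [0.5634, 0.1399, 0.2457]
ee_rot: [[0.208, 0.978, 0.0], [0.978, -0.208, -0.0], [-0.0, 0.0, -1.0]]
force: [0.5, 0.5, 0.4]
opening: 0.055
```

```bash
python3 q.py; python3 - <<'E'
from h import *
sd,cs,s=shot("side","s_hang2");shot("wrist","w_hang2")
print(s['ee_pos'],s['ee_rot'])
cv2.imwrite("pics/hang2.png",cv2.resize(sd[180:340,160:340],(720,640-40))[:,:,::-1])
E
```

```text
31.3833 [0.5634 0.1399 0.2457] [0.5 0.5 0.4] [ 0.01 -0.02 -0.02] 2.024 -0.0 0.05500483942556796
[0.56335113 0.13991771 0.24570576] [[ 2.08471157e-01  9.78028515e-01  2.27781995e-05]
 [ 9.78028514e-01 -2.08471156e-01 -5.19538428e-05]
 [-4.60637422e-05  3.31086063e-05 -9.99999998e-01]]
```

View pics/hang2.png

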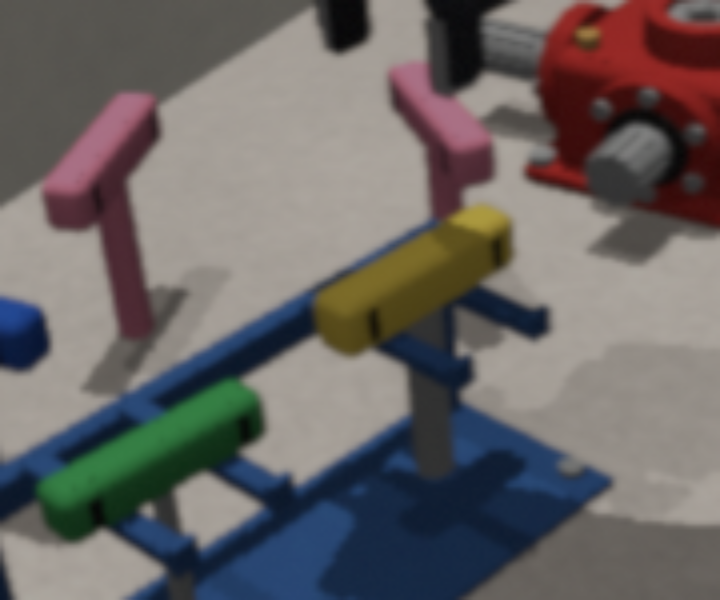

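View pics/w_hang2.png

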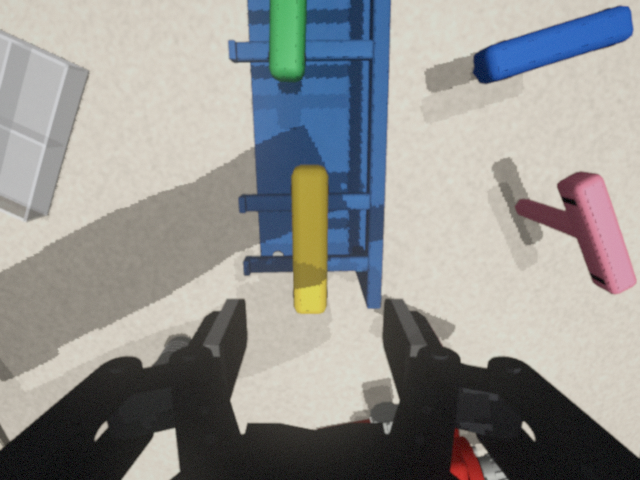

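The yellow key hangs straight across both prongs: bar centre at row 239, prongs at rows 203 and 264, green untouched. One closer look at the plug before handing in.

{"op": "jog_arm", "data": {
  "commands": [
    [-0.0371, 0.012, -0.01, 0, 0, 0],
    [-0.0371, 0.012, 0, 0, 0, 0],
    [-0.0371, 0.012, 0, 0, 0, 0],
    [-0.0371, 0.012, 0, 0, 0, 0],
    [-0.0371, 0.012, 0, 0, 0, 0]
  ]
}}

```text
t: 31.9
ee_pos: [0.5835, -0.0555, 0.2542]
ee_rot: [[0.208, 0.978, 0.0], [0.978, -0.208, -0.0], [0.0, 0.0, -1.0]]
force: [0.2, -0.1, -0.5]
opening: 0.0556
```

{"op": "jog_arm", "data": {
  "commands": [
    [-0.0371, 0.012, 0, 0, 0, 0],
    [-0.0371, 0.012, 0, 0, 0, 0],
    [-0.0371, 0.012, 0, 0, 0, 0],
    [-0.0371, 0.012, 0, 0, 0, 0],
    [0, 0, 0, 0, 0, 0]
  ]
}}

```text
t: 32.32
ee_pos: [0.5991, -0.2164, 0.2529]
ee_rot: [[0.216, 0.976, -0.0], [0.976, -0.216, -0.003], [-0.003, 0.0, -1.0]]
force: [-0.5, 0.8, 0.0]
opening: 0.0555
```

{"op": "jog_arm", "data": {
  "commands": [
    [0, 0, 0, 0, 0, 0],
    [0, 0, 0, 0, 0, 0],
    [0, 0, 0, 0, 0, 0],
    [0, 0, 0, 0, 0, 0]
  ]
}}

```text
t: 32.65
ee_pos: [0.5998, -0.2075, 0.2541]
ee_rot: [[0.206, 0.978, 0.0], [0.978, -0.206, 0.0], [0.0, 0.0, -1.0]]
force: [-0.3, 0.6, 0.2]
opening: 0.0553
```

```bash
python3 - <<'E'
from plugm import *
im,c,s=shot("wrist","w_plug2")
print(s['t'],s['ee_pos'])
measure(im,c)
r=gradhex(im,c,(.6005,-.2095),.1105)
E
```

```text
32.65 [ 0.5998 -0.2075  0.2541]
plug ((314.5027160644531, 228.39190673828125), (51.320777893066406, 51.67668151855469), 85.27759552001953) centre [ 0.6015 -0.2066  0.1113] encl 601.3426513671875 -207.07196044921875 20.679670333862305
75 0.0953 [ 0.6009 -0.2103] meanr 0.008059396113449947 amp 0.0004034824450358964 corner deg 28.04384056867158 flat normal 58.043840568671584
75 0.1088 [ 0.6016 -0.2069] meanr 0.007697441877249158 amp 0.000385361566708628 corner deg 28.043838609261133 flat normal 58.04383860926113
75 0.1113 [ 0.6017 -0.2063] meanr 0.0076304133236010496 amp 0.00038200620865363197 corner deg 28.043839376355876 flat normal 58.043839376355876
85 0.0953 [ 0.6007 -0.2107] meanr 0.009288731231450973 amp 0.0004791017630019408 corner deg 26.747535935070722 flat normal 56.74753593507072
85 0.1088 [ 0.6014 -0.2073] meanr 0.008871566509530708 amp 0.0004575848987848469 corner deg 26.74753590454296 flat normal 56.74753590454296
85 0.1113 [ 0.6015 -0.2067] meanr 0.008794313784524027 amp 0.0004536002881340646 corner deg 26.747535892082475 flat normal 56.747535892082475
95 0.0953 [ 0.6006
[... 287 characters left out ...]
66] meanr 0.009574241850236094 amp 0.0005156189977499487 corner deg 26.973174353366755 flat normal 56.97317435336676
105 0.0953 [ 0.6006 -0.2108] meanr 0.011212765661611668 amp 0.000604243108054783 corner deg 26.47128896656619 flat normal 56.47128896656619
105 0.1088 [ 0.6013 -0.2073] meanr 0.01070919093386921 amp 0.0005771060326136797 corner deg 26.471289228578666 flat normal 56.47128922857867
105 0.1113 [ 0.6014 -0.2067] meanr 0.010615936366474978 amp 0.000572080711165241 corner deg 26.471288877143227 flat normal 56.47128887714322
(5, 14) 0.57219374 flat normal 3.1406643
(6, 10) 0.6141238 flat normal 3.5054278
(8, 12) 0.59288603 flat normal 3.267139
(9, 14) 0.56086606 flat normal 2.9470258
```

View pics/w_plug2.png

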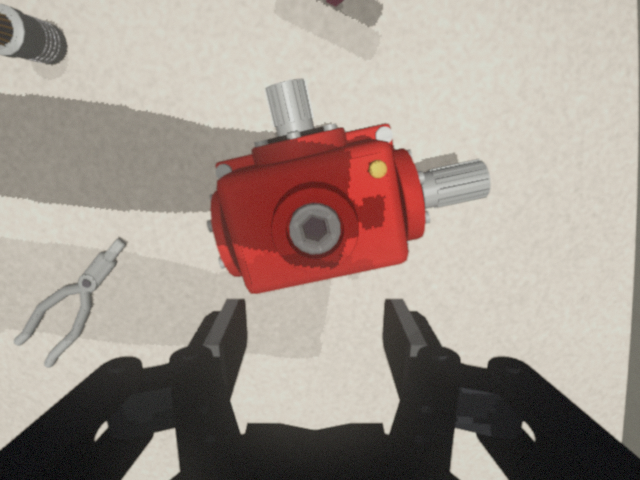

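```bash
python3 - <<'E'
from h import *
np.set_printoptions(precision=4,suppress=True)
s=sense();c=cam("wrist",s)
im=cv2.imread("pics/w_plug2.png")[:,:,::-1].copy()
C=np.array([.6014,-.2068])
W=onz(c,[[288,81],[489,177]],.054)
for w in W: d=w[:2]-C;print(w,np.hypot(*d),np.degrees(np.arctan2(d[1],d[0])))
# bottom edge of red (facing -y), columns 270..395
hsv=cv2.cvtColor(im,cv2.COLOR_RGB2HSV);m=((hsv[...,1]>140)&((hsv[...,0]<8)|(hsv[...,0]>172))).astype(np.uint8)
pts=[(x,np.where(m[200:300,x])[0].max()+200) for x in range(275,395,3)]
for z in(.09,.07):
    W=onz(c,pts,z);l=cv2.fitLine(W[:,:2].astype(np.float32),cv2.DIST_HUBER,0,.01,.01).ravel();print(z,np.degrees(np.arctan2(l[1],l[0])))
# shaft axis of +x shaft: direction along shaft edges, min area rect of grey blob
E
```

```text
[ 0.6031 -0.091   0.054 ] 0.11579052259672629 89.16532063081398
[ 0.7631 -0.2065  0.054 ] 0.1616596732590846 0.12268900555331703
0.09 0.8346872
0.07 0.8347397
```

```bash
python3 - <<'E'
from h import *
im,c,s=shot("top","t_final");sd,cs,_=shot("side","s_final")
Y=((22,120,60),(33,255,255))
m=mask(sd,*Y);m[:220]=0;m[290:]=0;m[:,:220]=0;m[:,310:]=0
r=cv2.minAreaRect(big(m));print(r,onz(cs,r[0],.14))
print(job_done())
E
```

```text
((263.4382629394531, 253.9029541015625), (18.867340087890625, 55.14478302001953), 57.528804779052734) [[0.56365131 0.14138835 0.14      ]]
the job is handed in; nothing more can be done
None
```

I took the yellow thick key off the rack, seated it in the plug and turned the plug clockwise to its stop. I then pulled the key out, hung it back on its own fork and handed the job in at about 33 s. No verdict was given.

**The turn:** On the first turn I overran the stop. The torque rose to about 0.6 N m and repeated every 60°, so the key probably ratcheted in the socket. My back-off then seems to have dragged the plug about 0.2 rad loose, as the top picture showed its hex at about 13°. I re-seated the key, pressed until the torque rose at the same angle as before, backed off only 0.07 rad and pulled out.

**Last checks:**
- **Plug:** The hex reads 3.2° in the wrist view against about 0.8° for the gearbox, so the plug is about 0.04 rad from home. The limit is 0.1 rad. This assumes the plug's zero lines up with the gearbox; the 0.07 rad back-off also limits how far it can have loosened.
- **Key:** It hangs upright across both prongs. The bar centre is at (.564, .141), within about 7 mm of the fork point.
- **Other things:** The thin key looked untouched in the last rack pictures. I went nowhere near the pliers, post cleaner or tray, but did not measure them. The gripper was open and clear at hand-in.

**Disagreements:** The cameras differed by about 2–3 mm on the plug's centre, and I settled that by feel. The gearbox yaw read 0.8–1.6° depending on the view.

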